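# Change over the cells of a reaction block

### The arm

A 6-joint arm with a two-finger parallel gripper is mounted at the origin on a cart in front of the work surface, level with it; the furniture and walls round the work are solid. World frame = base frame: x ahead of the robot, y to its left, z up, the work surface at z = 0. Lengths are in m, angles in rad, forces in N, time in s.
With the tool pointing down it reaches from about 0.325 to 0.9 m from the base axis. Payload 6.1 kg.
Tool frame: the origin (TCP) lies on the mounting face of the last link; the fingertips stand 182 mm ahead of it and the grasp point (between the pads) lies 164 mm ahead of it; z points along the fingers, y is the line along which they close (so a half turn about z gives the same grasp; the last joint's range is limited). The gripper opens to 87 mm and grips with 3 to 60 N. Pads are 19 mm wide; open, the fingers measure 117 mm over their backs; the gripper's body (75 mm by 190 mm) begins 51 mm behind the grasp point.
Start: joints at [1.096, 0.22, 1.526, -0, 1.395, -0.126], TCP at [0.214, 0.587, 0.405] pointing down, gripper open.
Joint ranges: [-2.98, 2.98], [-0.91, 2.08], [0.09, 2.57], [-1.24, 4.39], [0.2, 2.65], [-2.68, 2.68]. Speed limits (rad/s): [2.57, 2.57, 3.01, 3.14, 3.14, 3.14].

### API

Orientations are given as a rotation vector (axis times angle).
In Python, from cell import manip, cams gives the robot as it stands.
- The arm moves only by the tool move_arm, never from a script. Its argument "commands" is one flat list of numbers, 6 for each row, row after row: the shift along the tool's x, y, z in m, then the turn, a rotation vector about the tool's x, y, z in degrees. In form: [tx, ty, tz, ax, ay, az, tx, ty, tz, ax, ay, az, ...]. A call has 1 to 12 rows; each row shifts and turns the commanded pose from where the row before left it, along the tool's axes as they then stand; what a row does not reach is not made up. A row lasts 1/12 s, in which the tool goes at most 41.7 mm and 7.16 degrees, less where a joint would pass 70% of its speed; a pose out of reach is approached as far as the arm can. A call is refused whole if a number of a shift passes 0.0417 or a number of a turn 7.16, either way. A call with a gripper value outside its range is refused whole. "jaw" is the opening, from 0 (shut) to 1 (fully open), set as the call begins (left out, the last holds). The fingers move at their own pace and stop on an object; "grip_force" is the grip in N (left out, the last holds). Time passes only in rows, so rows that do not move let the fingers close. It gives the time, the measured TCP pose, the force, the opening and the grip force at its end, in the units of the state.
- manip.sense(): the state, without advancing time (a new reading comes with each control period).
- cams.camera(name): name is "scene" or "top" or "wrist"; returns the picture (420x560x3 uint8, red, green, blue); there is no depth.
- cams.camera_params(name): a dict with "K" (3x3 intrinsics, pixels), "dist_coeffs" ([k1, k2, p1, p2, k3] as OpenCV has them; the pictures are not rectified), "cam_to_world" (4x4, takes a point from camera to world coordinates). Camera axes: x right, y down, z forward; pixel columns grow to the right and rows downward; lengths in m; the calibration is good to about 2 mm. A picture is of the moment at which its call begins: read the wrist's pose just before it. camera_params takes no time and is no camera call; for the wrist camera it gives the pose at the moment of the call.
- manip.hand_in(): hands the job in; it is judged then, once.
Trained networks look in the newest picture that a camera, given by its name, has taken for a name from the list of things; names that differ only in an ending like _2 or _b are one class to them, and where a whole thing is asked for, a point or a joint stands for the part that bears it (a point fixed in the world has none). Each returns a list of dicts, best first, with "confidence" (0 to 1); they miss things now and then, are a little off and sometimes report something else, mostly with a low value. They report only what shows in the picture. A call takes as long as a camera call.
- cams.search_frame(name, camera): "centre" ([row, column] as shares, 0 to 1, of the picture: columns of its width, rows of its height, amid what is visible of it).
- cams.masks_of(name, camera): "pixels" (420x560 bool, what is visible of it) and "centre" ([row, column] as shares, 0 to 1, of the picture: columns of its width, rows of its height, amid what is visible of it).
- cams.place_of(name, camera): "centre" ([row, column] as shares, 0 to 1, of the picture: columns of its width, rows of its height: a listed point, or the origin of a listed thing).
The state is a dict: "time": time; "q": joint angles; "qvel": joint speeds; "tau": joint torques, N m; "ee_pos": TCP position; "tool_rot": TCP orientation; "ft_force": force on the tool from outside, world axes, zero at the start; "ft_torque": the same for the moment, N m; "gripper_width": finger opening in m; "finger_force": force on a finger pad.
Only numpy, scipy, OpenCV 4.12 (cv2) and the standard library are available. Lean on these libraries where they do the work, as an engineer would, in place of code of your own. Each camera call takes 0.05 s, during which the arm holds its last target. There are 200 camera calls.

### The job

The finished sample cells in the reaction block were started one after another from left to right: in that order, one at a time, press a cell's cap down until its latch lets go and the well lifts it, draw it out, hold it tipped to about 45 degrees for two seconds to mix it (never lay it flat, the caps are vented), bring it upright and set it gently in a free pocket of the grey stand. Then load the two waiting cells of the same size into emptied wells and press them down until they stay latched. Leave the slimmer and the stouter look-alike cells, the bottles, the beaker and the timer where they are.

Things in the scene. Friction and masses are not known exactly. Their poses are not given: they have to be found in the camera images.
- block: reaction block: white bench unit 140 x 236 x 88 mm (x, y, z) fixed to the worktop, sloping control panel towards the robot, dark grey metal top plate at z = 88 mm with a row of four round wells along its y axis, 48 mm apart, 18 mm behind its middle. Origin: centre of its underside; x points away from the robot at yaw 0, y to the left.
- cell_a_mid (a point): finished sample cell of the leftmost well (None if that well is empty): round glass cell with a white ribbed screw cap, 62 mm tall over all, glass 27 mm across, cap 28 mm across and 17 mm high at the top, 45 g. The point is at its centre, 31 mm above its flat bottom and 31 mm below the top of the cap; z runs up along its axis.
- cell_b_mid (a point): finished sample cell of the second from the left well (None if that well is empty): round glass cell with a white ribbed screw cap, 62 mm tall over all, glass 27 mm across, cap 28 mm across and 17 mm high at the top, 45 g. The point is at its centre, 31 mm above its flat bottom and 31 mm below the top of the cap; z runs up along its axis.
- cell_c_mid (a point): finished sample cell of the third from the left well (None if that well is empty): round glass cell with a white ribbed screw cap, 62 mm tall over all, glass 27 mm across, cap 28 mm across and 17 mm high at the top, 45 g. The point is at its centre, 31 mm above its flat bottom and 31 mm below the top of the cap; z runs up along its axis.
- cell_d_mid (a point): finished sample cell of the rightmost well (None if that well is empty): round glass cell with a white ribbed screw cap, 62 mm tall over all, glass 27 mm across, cap 28 mm across and 17 mm high at the top, 45 g. The point is at its centre, 31 mm above its flat bottom and 31 mm below the top of the cap; z runs up along its axis.
- well_a_mouth (a point): centre of the mouth of the leftmost well, level with the top plate (bore 32 mm). Push-push latch: latched, the cap stands only 9 mm proud of the plate. Damped spring: a slow press of about 4 N moves the cell down (more if fast); past about 6 mm the latch trips, the stop is at 8 mm (cap still 1 mm proud). Let go, the well lifts its cell 26 mm above the latched height (cap 35 mm proud) in half a second.
- well_b_mouth (a point): centre of the mouth of the second from the left well, level with the top plate (bore 32 mm). Push-push latch: latched, the cap stands only 9 mm proud of the plate. Damped spring: a slow press of about 4 N moves the cell down (more if fast); past about 6 mm the latch trips, the stop is at 8 mm (cap still 1 mm proud). Let go, the well lifts its cell 26 mm above the latched height (cap 35 mm proud) in half a second.
- well_c_mouth (a point): centre of the mouth of the third from the left well, level with the top plate (bore 32 mm). Push-push latch: latched, the cap stands only 9 mm proud of the plate. Damped spring: a slow press of about 4 N moves the cell down (more if fast); past about 6 mm the latch trips, the stop is at 8 mm (cap still 1 mm proud). Let go, the well lifts its cell 26 mm above the latched height (cap 35 mm proud) in half a second.
- well_d_mouth (a point): centre of the mouth of the rightmost well, level with the top plate (bore 32 mm). Push-push latch: latched, the cap stands only 9 mm proud of the plate. Damped spring: a slow press of about 4 N moves the cell down (more if fast); past about 6 mm the latch trips, the stop is at 8 mm (cap still 1 mm proud). Let go, the well lifts its cell 26 mm above the latched height (cap 35 mm proud) in half a second.
- well_a_floor (a point): top of the sprung carriage in the leftmost well on which its cell stands: 53 mm below the mouth when latched, 27 mm below it when up. A cell on it has its centre 31 mm above this point. Pressing a raised carriage right down latches it again.
- well_b_floor (a point): top of the sprung carriage in the second from the left well on which its cell stands: 53 mm below the mouth when latched, 27 mm below it when up. A cell on it has its centre 31 mm above this point. Pressing a raised carriage right down latches it again.
- well_c_floor (a point): top of the sprung carriage in the third from the left well on which its cell stands: 53 mm below the mouth when latched, 27 mm below it when up. A cell on it has its centre 31 mm above this point. Pressing a raised carriage right down latches it again.
- well_d_floor (a point): top of the sprung carriage in the rightmost well on which its cell stands: 53 mm below the mouth when latched, 27 mm below it when up. A cell on it has its centre 31 mm above this point. Pressing a raised carriage right down latches it again.
- fresh_1_mid (a point): waiting fresh cell, exactly like the cells in the block (62 mm tall, cap 28 mm across), standing on the worktop at the start. The point is at its centre, 31 mm above its bottom; z runs up along its axis.
- fresh_2_mid (a point): waiting fresh cell, exactly like the cells in the block (62 mm tall, cap 28 mm across), standing on the worktop at the start. The point is at its centre, 31 mm above its bottom; z runs up along its axis.
- slim_mid (a point): look-alike cell that stands among the waiting ones, just as tall (62 mm) but only 22 mm across: not for this block. Point at its centre, 31 mm above its bottom.
- stout_mid (a point): look-alike cell that stands among the waiting ones, just as tall (62 mm) but 34 mm across: too wide for the wells. Point at its centre, 31 mm above its bottom.
- stand: loose grey plastic cell stand, 46 x 184 x 30 mm (x, y, z), 0.35 kg: a block with four round pockets in one row along its y axis, each 31 mm across with a 2 mm chamfer, their centres at y = -66, -22, +22 and +66 mm, their floor 3 mm above the worktop; a small ear at each end. Origin: centre of its underside.
- reagent_bottle: white square-shouldered plastic reagent bottle, 45 x 62 x 109 mm, a bystander behind the block. Origin: centre of its underside.
- beaker: glass beaker, 60 mm across, 71 mm tall, a bystander. Origin: centre of its underside.
- dropper_bottle: small amber dropper bottle, 35 mm across, 106 mm tall, a bystander. Origin: centre of its underside.
- lab_timer: white digital timer, 39 x 68 x 62 mm, a bystander. Origin: centre of its underside.

How it is judged:
On the way, in this order (a step that is already met when the one before it is completed fails the run):
1. the latch of the leftmost well has been tripped: the well has risen with its cell on it (z of cell_a_mid in the frame of block above 0.087 m and distance between cell_a_mid and well_a_floor below 0.0345 m), for 0.15 s.
2. the cell from the leftmost well is drawn out and held tipped to about 45 degrees (35 to 55) for over a second (angle between cell_a_mid's own z axis and vertical between 0.61 and 0.96 rad and height (world z) of cell_a_mid above 0.1 m), for 1.2 s.
3. the latch of the second from the left well has been tripped: the well has risen with its cell on it (z of cell_b_mid in the frame of block above 0.087 m and distance between cell_b_mid and well_b_floor below 0.0345 m), for 0.15 s.
4. the cell from the second from the left well is drawn out and held tipped to about 45 degrees (35 to 55) for over a second (angle between cell_b_mid's own z axis and vertical between 0.61 and 0.96 rad and height (world z) of cell_b_mid above 0.1 m), for 1.2 s.
5. the latch of the third from the left well has been tripped: the well has risen with its cell on it (z of cell_c_mid in the frame of block above 0.087 m and distance between cell_c_mid and well_c_floor below 0.0345 m), for 0.15 s.
6. the cell from the third from the left well is drawn out and held tipped to about 45 degrees (35 to 55) for over a second (angle between cell_c_mid's own z axis and vertical between 0.61 and 0.96 rad and height (world z) of cell_c_mid above 0.1 m), for 1.2 s.
7. the latch of the rightmost well has been tripped: the well has risen with its cell on it (z of cell_d_mid in the frame of block above 0.087 m and distance between cell_d_mid and well_d_floor below 0.0345 m), for 0.15 s.
8. the cell from the rightmost well is drawn out and held tipped to about 45 degrees (35 to 55) for over a second (angle between cell_d_mid's own z axis and vertical between 0.61 and 0.96 rad and height (world z) of cell_d_mid above 0.1 m), for 1.2 s.
9. a waiting cell of the right size stands in a well that is still raised (((z of fresh_1_mid in the frame of block above 0.087 m and distance between fresh_1_mid and well_a_floor below 0.0345 m) or (z of fresh_1_mid in the frame of block above 0.087 m and distance between fresh_1_mid and well_b_floor below 0.0345 m) or (z of fresh_1_mid in the frame of block above 0.087 m and distance between fresh_1_mid and well_c_floor below 0.0345 m) or (z of fresh_1_mid in the frame of block above 0.087 m and distance between fresh_1_mid and well_d_floor below 0.0345 m) or (z of fresh_2_mid in the frame of block above 0.087 m and distance between fresh_2_mid and well_a_floor below 0.0345 m) or (z of fresh_2_mid in the frame of block above 0.087 m and distance between fresh_2_mid and well_b_floor below 0.0345 m) or (z of fresh_2_mid in the frame of block above 0.087 m and distance between fresh_2_mid and well_c_floor below 0.0345 m) or (z of fresh_2_mid in the frame of block above 0.087 m and distance between fresh_2_mid and well_d_floor below 0.0345 m))), for 0.15 s.
At the end, for the whole second after the job is handed in: Every finished cell stands upright (within about 11 degrees), at rest and released, on the floor of a pocket of the stand; both fresh cells stand in wells that are latched down (cap about 9 mm proud of the plate) (x of cell_a_mid in the frame of stand between -0.02 and 0.02 m and y of cell_a_mid in the frame of stand between -0.085 and 0.085 m and z of cell_a_mid in the frame of stand between 0.028 and 0.041 m and angle between each of cell_a_mid, cell_b_mid, cell_c_mid, cell_d_mid's own z axis and vertical below 0.2 rad and linear speed of each of cell_a, cell_b, cell_c, cell_d below 0.03 m/s and x of cell_b_mid in the frame of stand between -0.02 and 0.02 m and y of cell_b_mid in the frame of stand between -0.085 and 0.085 m and z of cell_b_mid in the frame of stand between 0.028 and 0.041 m and x of cell_c_mid in the frame of stand between -0.02 and 0.02 m and y of cell_c_mid in the frame of stand between -0.085 and 0.085 m and z of cell_c_mid in the frame of stand between 0.028 and 0.041 m and x of cell_d_mid in the frame of stand between -0.02 and 0.02 m and y of cell_d_mid in the frame of stand between -0.085 and 0.085 m and z of cell_d_mid in the frame of stand between 0.028 and 0.041 m and ((horizontal distance between fresh_1_mid and well_a_mouth below 0.006 m and distance between fresh_1_mid and well_a_floor below 0.0345 m) or (horizontal distance between fresh_1_mid and well_b_mouth below 0.006 m and distance between fresh_1_mid and well_b_floor below 0.0345 m) or (horizontal distance between fresh_1_mid and well_c_mouth below 0.006 m and distance between fresh_1_mid and well_c_floor below 0.0345 m) or (horizontal distance between fresh_1_mid and well_d_mouth below 0.006 m and distance between fresh_1_mid and well_d_floor below 0.0345 m)) and z of fresh_1_mid in the frame of block between 0.061 and 0.071 m and ((horizontal distance between fresh_2_mid and well_a_mouth below 0.006 m and distance between fresh_2_mid and well_a_floor below 0.0345 m) or (horizontal distance between fresh_2_mid and well_b_mouth below 0.006 m and distance between fresh_2_mid and well_b_floor below 0.0345 m) or (horizontal distance between fresh_2_mid and well_c_mouth below 0.006 m and distance between fresh_2_mid and well_c_floor below 0.0345 m) or (horizontal distance between fresh_2_mid and well_d_mouth below 0.006 m and distance between fresh_2_mid and well_d_floor below 0.0345 m)) and z of fresh_2_mid in the frame of block between 0.061 and 0.071 m); the robot touches nothing.
It fails at once if a cell is laid over or turned upside down (past 75 degrees: its vented cap would leak) (angle between any of cell_a_mid, cell_b_mid, cell_c_mid, cell_d_mid, fresh_1_mid, fresh_2_mid's own z axis and vertical above 1.31 rad).
It fails at once if a glass cell is dropped or slammed into a stand (over 40 N) (contact force between any of cell_a, cell_b, cell_c, cell_d and stand above 40 N).
It fails at once if a look-alike cell, the reagent bottle, beaker, dropper bottle or timer is moved more than 3 cm (distance of any of reagent_bottle, beaker, dropper_bottle, lab_timer, slim_mid, stout_mid from where it was at the start of the episode above 0.03 m).
Of cell_a, cell_b, cell_c, cell_d only 2 to 3 are there at a start; the rules pass over those that are not, and their reading is None.
At some moment in a run one of stand may be knocked a few centimetres aside while the robot is not near it.
It also fails if it takes over 210 s, if anything falls off the work surface, if the arm or the gripper's body presses on something with over 40 N, if the wrist force passes 120 N, or if a joint passes its speed limit or range.

## Working session

There is one attempt and no reset: what is moved stays moved. The work goes in short steps, Python scripts to look and compute and a tool call to move; the robot and the scene stay as the last step left them, time stands still between calls to the robot, and variables do not carry over. Pictures are saved under pics/ and viewed, at most 14 in all, crops included, and the job is handed in when it is done.

Besides the shell and the picture viewer there is one more tool, called after "Request:" as name(argument=value, ...) on one line, values as JSON. move_arm: Moves the arm, as the interface text tells. Its arguments: {"type":"object","properties":{"commands":{"type":"array","items":{"type":"number"}},"jaw":{"type":"number"},"grip_force":{"type":"number"}},"required":["commands"]}

```bash
ls; mkdir -p pics; cat > h.py <<'E'
import numpy as np, cv2, json
from cell import manip, cams
from scipy.spatial.transform import Rotation as R
def ray(cam, c):
    P=cams.camera_params(cam); K=np.array(P["K"]); D=np.array(P["dist_coeffs"]); T=np.array(P["cam_to_world"])
    px=np.array([[[c[1]*560,c[0]*420]]],float)
    u=cv2.undistortPoints(px,K,D)[0,0]
    return T[:3,3], T[:3,:3]@np.array([u[0],u[1],1.])
def onz(cam,c,z):
    o,d=ray(cam,c); return o+d*(z-o[2])/d[2]
def tri(rs):
    A=np.zeros((3,3));b=np.zeros(3)
    for o,d in rs:
        d=d/np.linalg.norm(d);M=np.eye(3)-np.outer(d,d);A+=M;b+=M@o
    return np.linalg.solve(A,b)
def snap(cam,fn=None):
    im=cams.camera(cam)
    if fn: cv2.imwrite("pics/"+fn,im[:,:,::-1])
    return im
E
python3 - <<'E'
from h import *
s=manip.sense(); print({k:np.round(v,3) for k,v in s.items()})
ims=[snap(c,c+"0.png") for c in("scene","top","wrist")]
zs=dict(block=0,well_a_mouth=.088,cell_a_mid=.066,fresh_1_mid=.031,slim_mid=.031,stout_mid=.031,stand=0,reagent_bottle=0,beaker=0,dropper_bottle=0,lab_timer=0)
for n,z in zs.items():
    for c in("scene","top"):
        for r in cams.place_of(n,c):
            if r["confidence"]>.3: print(n,c,round(r["confidence"],2),np.round(r["centre"],3),np.round(onz(c,r["centre"],z),3))
cv2.imwrite("pics/m0.png",cv2.resize(np.hstack([ims[0],ims[1]])[:,:,::-1],(800,300)))
E
```

```text
pics
{'time': np.float64(0.0), 'q': array([ 1.096,  0.221,  1.528, -0.   ,  1.395, -0.126]), 'qvel': array([-0.   , -0.001,  0.   ,  0.001,  0.001,  0.001]), 'tau': array([ 1.0000e-03, -4.9460e+01, -3.8739e+01,  7.0000e-02,  5.7000e-02,
       -0.0000e+00]), 'ee_pos': array([0.213, 0.587, 0.404]), 'tool_rot': array([-5.450e-01, -3.093e+00,  3.000e-03]), 'ft_force': array([-0.439, -0.273,  0.537]), 'ft_torque': array([ 0.04 , -0.015,  0.029]), 'finger_force': np.float64(0.0), 'gripper_width': np.float64(0.087)}
block scene 0.95 [0.711 0.561] [ 0.502 -0.219  0.   ]
block scene 0.34 [0.683 0.731] [ 0.684 -0.359  0.   ]
block top 0.86 [0.538 0.634] [ 0.512 -0.212  0.   ]
well_a_mouth scene 0.72 [0.592 0.542] [ 0.538 -0.151  0.088]
well_a_mouth top 0.73 [0.512 0.61 ] [ 0.536 -0.162  0.088]
cell_a_mid scene 0.53 [0.612 0.542] [ 0.534 -0.156  0.066]
cell_a_mid top 0.56 [0.52  0.598] [ 0.528 -0.144  0.066]
fresh_1_mid scene 0.77 [0.491 0.394] [0.541 0.157 0.031]
fresh_1_mid scene 0.52 [0.686 0.729] [ 0.652 -0.367  0.031]
fresh_1_mid top 0.65 [0.522 0.405] [0.539 0.164 0.031]
slim_mid scene 0
[... 244 characters left out ...]
89 0.031]
stand scene 0.85 [0.532 0.319] [0.434 0.214 0.   ]
stand top 0.71 [0.621 0.373] [0.421 0.222 0.   ]
reagent_bottle scene 0.67 [0.548 0.585] [ 0.7   -0.096  0.   ]
reagent_bottle top 0.97 [0.381 0.555] [ 0.714 -0.087  0.   ]
beaker scene 0.92 [0.512 0.548] [ 0.707 -0.016  0.   ]
beaker top 0.57 [0.396 0.512] [ 0.697 -0.015  0.   ]
dropper_bottle scene 0.71 [0.622 0.566] [ 0.595 -0.149  0.   ]
dropper_bottle scene 0.61 [0.604 0.64 ] [ 0.688 -0.208  0.   ]
dropper_bottle top 0.61 [0.407 0.632] [ 0.677 -0.216  0.   ]
lab_timer scene 0.74 [0.685 0.73 ] [ 0.681 -0.359  0.   ]
lab_timer scene 0.68 [0.707 0.568] [ 0.513 -0.223  0.   ]
lab_timer top 0.57 [0.407 0.714] [ 0.673 -0.353  0.   ]
```

View pics/scene0.png

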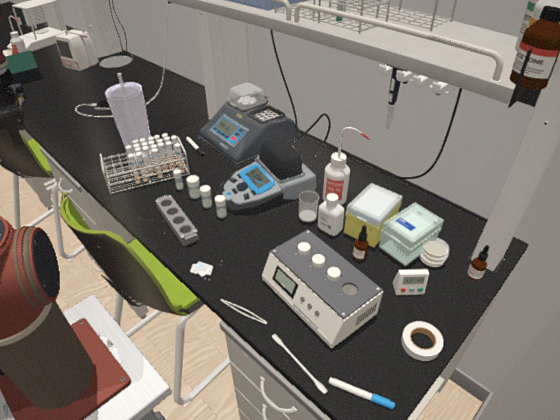

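View pics/top0.png

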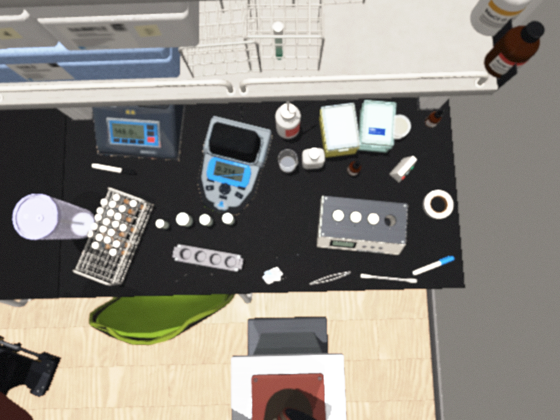

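The scene picture shows three capped cells in the block (302,248), (318,260), (333,273) and an empty right well at (350,289). The waiting cells stand at (220,206), (206,196), (193,187, stout) and (179,179, slim), with the stand at (176,218). The top picture agrees. I'll turn the tool so the fingers close along x, then go over the block.

Request:
move_arm(commands=[0,0,0,0,0,7,0,0,0,0,0,7,0,0,0,0,0,7,0,0,0,0,0,7,0,0,0,0,0,7,0,0,0,0,0,7,0,0,0,0,0,7,0,0,0,0,0,7,0,0,0,0,0,7,0,0,0,0,0,7])

```text
time: 2.08
ee_pos: [0.2136, 0.5874, 0.4047]
tool_rot: [2.228, 2.215, -0.0]
ft_force: [0.5, -0.7, 0.9]
gripper_width: 0.0872
finger_force: 0.0
```

Request:
move_arm(commands=[-0.0394,0.0118,0,0,0,0,-0.0394,0.0118,0,0,0,0,-0.0394,0.0118,0,0,0,0,-0.0394,0.0118,0,0,0,0,-0.0394,0.0118,0,0,0,0,-0.0394,0.0118,0,0,0,0,-0.0394,0.0118,0,0,0,0,-0.0394,0.0118,0,0,0,0,-0.0394,0.0118,0,0,0,0,-0.0394,0.0118,0,0,0,0])

```text
time: 2.92
ee_pos: [0.3315, 0.1917, 0.4051]
tool_rot: [2.22, 2.222, 0.002]
ft_force: [0.4, -0.6, -0.9]
gripper_width: 0.0872
finger_force: 0.0
```

```bash
cat >> h.py <<'E'
def tool():
    s=manip.sense(); return s["time"],np.array(s["ee_pos"]),R.from_rotvec(s["tool_rot"])
E
python3 - <<'E'
from h import *
t,p,r=tool(); print(t,p.round(4),r.as_matrix().round(3))
T=np.array(cams.camera_params("wrist")["cam_to_world"]); print((r.inv().apply(T[:3,3]-p)).round(4)); print((r.inv().as_matrix()@T[:3,:3]).round(3)); print(cams.camera_params("wrist")["K"])
snap("wrist","w1.png")
for n,z in dict(stand=0,fresh_1_mid=.031,slim_mid=.031,stout_mid=.031).items():
    for q in cams.place_of(n,"wrist"): print(n,round(q["confidence"],2),np.round(q["centre"],3),onz("wrist",q["centre"],z).round(4))
E
```

```text
2.9167 [0.3315 0.1917 0.4051] [[-0.001  1.     0.001]
 [ 1.     0.001  0.   ]
 [ 0.     0.001 -1.   ]]
[ 0.0669 -0.0007  0.0197]
[[ 0.001 -0.969 -0.249]
 [ 1.     0.001 -0.   ]
 [ 0.001 -0.249  0.969]]
[[301.62405414   0.         275.13821683]
 [  0.         301.62405414 205.37217343]
 [  0.           0.           1.        ]]
stand 0.62 [0.383 0.631] [0.4331 0.214  0.    ]
fresh_1_mid 0.71 [0.508 0.797] [0.5445 0.1551 0.031 ]
slim_mid 0.75 [0.101 0.821] [0.5345 0.3522 0.031 ]
stout_mid 0.76 [0.248 0.822] [0.5425 0.2886 0.031 ]
```

View pics/w1.png

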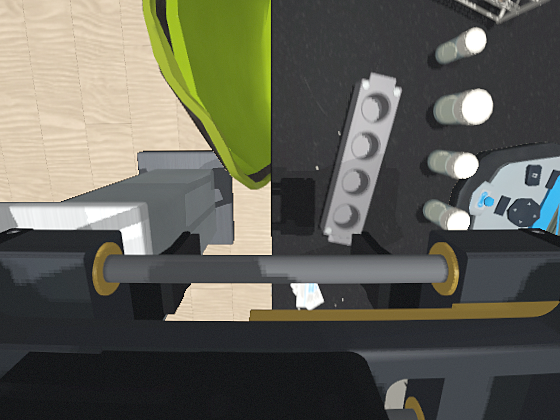

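The wrist picture shows the stand pockets at (376,106), (364,145), (354,182) and (346,215). The waiting caps run from slim (475,40) through stout (477,106) to the two right-size ones at (466,166) and (455,219). I'll go on to the block.

Request:
move_arm(commands=[-0.0385,0.0131,0,0,0,0,-0.0385,0.0131,0,0,0,0,-0.0385,0.0131,0,0,0,0,-0.0385,0.0131,0,0,0,0,-0.0385,0.0131,0,0,0,0,-0.0385,0.0131,0,0,0,0,-0.0385,0.0131,0,0,0,0,-0.0385,0.0131,0,0,0,0,-0.0385,0.0131,0,0,0,0,-0.0385,0.0131,0,0,0,0,-0.0385,0.0131,0,0,0,0,-0.0385,0.0131,0,0,0,0])

```text
time: 4.17
ee_pos: [0.4911, -0.2683, 0.4041]
tool_rot: [-2.216, -2.225, -0.001]
ft_force: [0.9, -0.2, -0.0]
gripper_width: 0.0869
finger_force: 0.0
```

Request:
move_arm(commands=[-0.0385,0.0131,0,0,0,0,0,0,0,0,0,0,0,0,0,0,0,0], jaw=0)

```text
time: 4.42
ee_pos: [0.5039, -0.3067, 0.4028]
tool_rot: [-2.218, -2.221, -0.0]
ft_force: [-0.2, 0.2, -0.0]
gripper_width: 0.0745
finger_force: 0.0
```

```bash
cat >> h.py <<'E'
def caps(im,lo=600,hi=6000):
    # bright cap discs: (col,row,area)
    g=im.min(2); _,m=cv2.threshold(g,225,255,0); n,l,st,ce=cv2.connectedComponentsWithStats(m)
    return [(ce[i],st[i]) for i in range(1,n) if lo<st[i,4]<hi]
E
python3 - <<'E'
from h import *
t,p,r=tool(); print(t,p.round(4))
im=snap("wrist","w2.png")
for n in("well_a_mouth","cell_a_mid","block"):
    for q in cams.place_of(n,"wrist"): print(n,round(q["confidence"],2),np.round(q["centre"],3),onz("wrist",q["centre"],dict(b=0,w=.088,c=.066)[n[0]]).round(4))
for c,s in caps(im): print(c.round(1),s,onz("wrist",[(c[1]+.5)/420,(c[0]+.5)/560],.097).round(4))
E
```

```text
4.4167 [ 0.5039 -0.3067  0.4028]
well_a_mouth 0.78 [0.059 0.556] [ 0.5337 -0.1472  0.088 ]
cell_a_mid 0.65 [0.083 0.557] [ 0.537  -0.1492  0.066 ]
cell_a_mid 0.51 [0.259 0.752] [ 0.6506 -0.217   0.066 ]
cell_a_mid 0.43 [0.439 0.516] [ 0.5165 -0.296   0.066 ]
block 0.93 [0.268 0.505] [ 0.5111 -0.2191  0.    ]
[314.2  24.6] [299   8  32  34 826] [ 0.5357 -0.1502  0.097 ]
[545.8  59.7] [ 530   15   30   88 2353] [ 0.7505 -0.1732  0.097 ]
[306.3  82.5] [291  67  31  32 735] [ 0.53   -0.1981  0.097 ]
[298.7 137. ] [284 122  30  30 686] [ 0.5243 -0.2463  0.097 ]
```

View pics/w2.png

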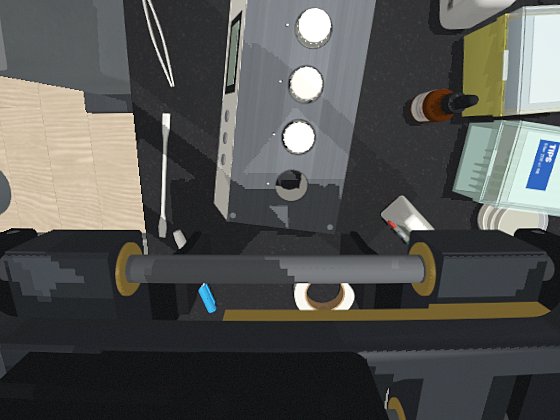

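The wrist picture shows caps a, b and c at (314,25), (306,83) and (299,137), and the empty well d at (291,185). I'll press cap a.

Request:
move_arm(commands=[0.0313,0.0064,0.0206,0,0,0,0.0313,0.0064,0.0206,0,0,0,0.0313,0.0064,0.0206,0,0,0,0.0313,0.0064,0.0206,0,0,0,0.0313,0.0064,0.0206,0,0,0,0,0,0.007,0,0,0,0,0,0.007,0,0,0,0,0,0.002,0,0,0,0,0,0,0,0,0,0,0,0,0,0,0])

```text
time: 5.45
ee_pos: [0.5343, -0.1515, 0.287]
tool_rot: [2.221, 2.219, 0.001]
ft_force: [-0.2, -0.6, -0.5]
gripper_width: 0.0009
finger_force: 0.0
```

```bash
python3 - <<'E'
from h import *
t,p,r=tool(); print(t,p.round(4),manip.sense()["gripper_width"],manip.sense()["ft_force"])
# stand & fresh from w1 picture (wrist pose then)
pose=np.array([.3315,.1917,.4051]); P=cams.camera_params("wrist"); T=np.array(P["cam_to_world"]); K=np.array(P["K"]);D=np.array(P["dist_coeffs"])
o=T[:3,3]-p+pose
im=cv2.imread("pics/w1.png")[:,:,::-1]
def pt(c,r_,z):
    u=cv2.undistortPoints(np.array([[[c+.5,r_+.5]]],float),K,D)[0,0]; d=T[:3,:3]@[u[0],u[1],1]; return (o+d*(z-o[2])/d[2]).round(4)
for c,s in caps(im,200): print(c.round(1),s,pt(*c,.062))
for c in [(376,106),(364,145),(354,182),(346,215)]: print("pocket",pt(*c,.03))
E
```

```text
5.45 [ 0.5343 -0.1515  0.287 ] 0.0008750082318193402 [-0.23496628 -0.56253354 -0.48824815]
[475.4  39.9] [466  29  20  23 355] [0.5322 0.3457 0.062 ]
[476.7 106.3] [462  90  30  33 765] [0.5426 0.2816 0.062 ]
[465.4 165.8] [454 154  24  24 435] [0.5396 0.2192 0.062 ]
[ 60.7 216.7] [  11  208  120   21 1830] [0.0866 0.1612 0.062 ]
[458.6 221.2] [447 212  23  18 342] [0.5416 0.1558 0.062 ]
[132.4 239. ] [120 223  24  31 547] [0.1675 0.1345 0.062 ]
[306.7 295.4] [291 284  32  25 533] [0.37   0.0624 0.062 ]
pocket [0.4461 0.2825 0.03  ]
pocket [0.4353 0.2388 0.03  ]
pocket [0.4264 0.1952 0.03  ]
pocket [0.4192 0.154  0.03  ]
```

Request:
move_arm(commands=[0,0,0.002,0,0,0,0,0,0.002,0,0,0,0,0,0.002,0,0,0,0,0,0.002,0,0,0,0,0,0.001,0,0,0,0,0,0.001,0,0,0,0,0,0.001,0,0,0,0,0,0.001,0,0,0,0,0,0.001,0,0,0,0,0,0.001,0,0,0,0,0,0,0,0,0])

```text
time: 6.37
ee_pos: [0.5342, -0.1506, 0.2718]
tool_rot: [2.221, 2.222, 0.0]
ft_force: [-0.7, -0.8, 3.9]
gripper_width: 0.0003
finger_force: 1.5
```

Request:
move_arm(commands=[0,0,0.0005,0,0,0,0,0,-0.02,0,0,0,0,0,-0.03,0,0,0,0,0,-0.03,0,0,0,0,0,0,0,0,0,0,0,0,0,0,0,0,0,0,0,0,0,0,0,0,0,0,0])

```text
time: 7.03
ee_pos: [0.5334, -0.1502, 0.3491]
tool_rot: [-2.219, -2.219, 0.002]
ft_force: [0.6, -0.0, -0.2]
gripper_width: 0.0001
finger_force: 0.0
```

Request:
move_arm(commands=[0,0,0,0,0,0,0,0,0,0,0,0], jaw=0.55)

```text
time: 7.2
ee_pos: [0.5337, -0.1504, 0.3497]
tool_rot: [-2.219, -2.22, 0.002]
ft_force: [-0.2, -0.1, -0.0]
gripper_width: 0.0077
finger_force: 0.0
```

```bash
python3 - <<'E'
from h import *
print(tool()[1].round(4))
im=snap("scene"); cv2.imwrite("pics/s1.png",cv2.resize(im[180:350,240:420][:,:,::-1],None,fx=3,fy=3))
E
```

```text
[ 0.5337 -0.1504  0.3497]
```

View pics/s1.png

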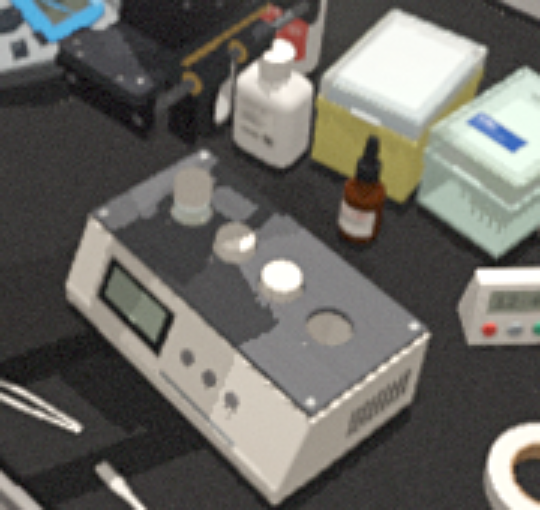

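Cell a stands raised at about (195,190) in the crop. I'll grasp it.

Request:
move_arm(commands=[0,0.001,0,0,0,0,0,0,0,0,0,0,0,0,0,0,0,0,0,0,0,0,0,0,0,0,0,0,0,0,0,0,0,0,0,0,0,0,0.02,0,0,0,0,0,0.02,0,0,0,0,0,0.02,0,0,0,0,0,0.0145,0,0,0,0,0,0,0,0,0,0,0,0,0,0,0])

```text
time: 8.25
ee_pos: [0.5348, -0.1504, 0.2761]
tool_rot: [-2.22, -2.22, 0.001]
ft_force: [0.8, -0.2, 0.8]
gripper_width: 0.0482
finger_force: 0.0
```

Request:
move_arm(commands=[0,0,0,0,0,0,0,0,0,0,0,0,0,0,0,0,0,0,0,0,0,0,0,0,0,0,0,0,0,0,0,0,0,0,0,0,0,0,0,0,0,0,0,0,0,0,0,0], jaw=0, grip_force=20)

```text
time: 8.92
ee_pos: [0.5353, -0.1506, 0.2771]
tool_rot: [2.221, 2.221, 0.001]
ft_force: [0.5, 0.0, 0.7]
gripper_width: 0.0268
finger_force: 20.0
```

Request:
move_arm(commands=[0,0,-0.02,0,0,0,0,0,-0.03,0,0,0,0,0,-0.04,0,0,0,0.03,-0.023,0,0,0,0,0.03,-0.023,0,0,0,0,0.03,-0.023,0,0,0,0,0.03,-0.023,0,0,0,0,0.03,-0.023,0,0,0,0,0,0,0,-6.4,0,0,0,0,0,-6.4,0,0,0,0,0,-6.4,0,0,0,0,0,-6.4,0,0])

```text
time: 9.92
ee_pos: [0.4197, -0.0002, 0.3666]
tool_rot: [1.97, 1.972, 0.452]
ft_force: [0.2, 0.1, -2.0]
gripper_width: 0.0272
finger_force: 20.0
```

Request:
move_arm(commands=[0,0,0,-6.4,0,0,0,0,0,-6.4,0,0,0,0,0,-6.6,0,0,0,0,0,0,0,0,0,0,0,0,0,0,0,0,0,0,0,0,0,0,0,0,0,0,0,0,0,0,0,0,0,0,0,0,0,0,0,0,0,0,0,0,0,0,0,0,0,0,0,0,0,0,0,0])

```text
time: 10.92
ee_pos: [0.4201, -0.0006, 0.3667]
tool_rot: [1.76, 1.761, 0.729]
ft_force: [0.5, 0.4, 0.3]
gripper_width: 0.0272
finger_force: 20.0
```

```bash
python3 - <<'E'
from h import *
t,p,r=tool(); print(t,p.round(4),manip.sense()["gripper_width"], np.degrees(np.arccos(-r.as_matrix()[2,2])))
im=snap("scene"); cv2.imwrite("pics/s2.png",cv2.resize(im[100:320,150:410][:,:,::-1],None,fx=2.5,fy=2.5))
E
```

```text
10.9167 [ 0.4201 -0.0006  0.3667] 0.027217113868659416 44.97427910419834
```

View pics/s2.png

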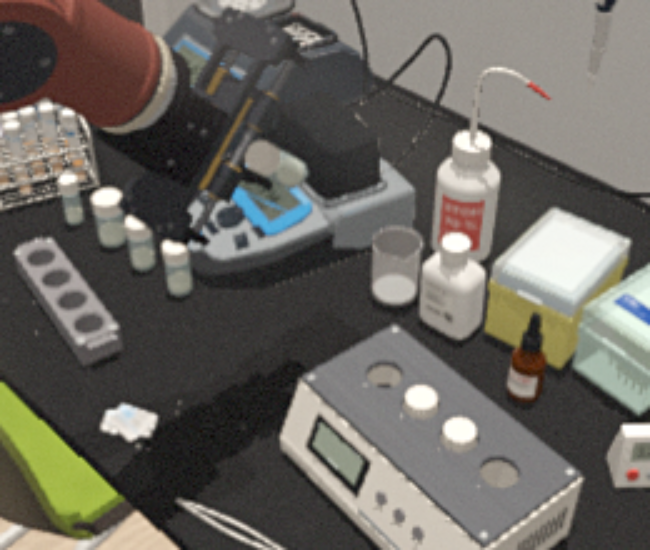

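Request:
move_arm(commands=[0,0,0,0,0,0,0,0,0,0,0,0,0,0,0,0,0,0,0,0,0,0,0,0,0,0,0,0,0,0,0,0,0,0,0,0,0,0,0,0,0,0,0,0,0,0,0,0,0,0,0,0,0,0,0,0,0,0,0,0,0,0,0,0,0,0,0,0,0,0,0,0])

```text
time: 11.97
ee_pos: [0.4201, -0.0006, 0.3667]
tool_rot: [1.76, 1.76, 0.729]
ft_force: [-0.1, -0.0, -0.5]
gripper_width: 0.027
finger_force: 20.0
```

Request:
move_arm(commands=[0,0,0,0,0,0,0,0,0,0,0,0,0,0,0,0,0,0,0,0,0,0,0,0,0,0,0,6.4,0,0,0,0,0,6.4,0,0,0,0,0,6.4,0,0,0,0,0,6.4,0,0,0,0,0,6.4,0,0,0,0,0,6.4,0,0,0,0,0,6.6,0,0,0,0,0,0,0,0])

```text
time: 12.97
ee_pos: [0.4208, -0.0007, 0.3666]
tool_rot: [-2.218, -2.219, 0.006]
ft_force: [-0.0, -0.2, 0.1]
gripper_width: 0.0269
finger_force: 20.0
```

The crop shows cell a held tipped in the gripper at (275,165), with the well caps and stand untouched. Next I'll look at the stand close up.

Request:
move_arm(commands=[0.0367,0,0,0,0,0,0.0367,0,0,0,0,0,0.0367,0,0,0,0,0,0,0,0,0,0,0,0,0,0,0,0,0])

```text
time: 13.38
ee_pos: [0.4197, 0.1111, 0.3667]
tool_rot: [2.215, 2.225, 0.004]
ft_force: [0.4, -0.2, -1.1]
gripper_width: 0.0269
finger_force: 20.0
```

```bash
cat >> h.py <<'E'
def px(P,pts):
    T=np.linalg.inv(np.array(P["cam_to_world"])); r,_=cv2.Rodrigues(T[:3,:3])
    return cv2.projectPoints(np.array(pts,float),r,T[:3,3],np.array(P["K"]),np.array(P["dist_coeffs"]))[0][:,0]
def stand(fn=None):
    """fit the stand's pose (x,y,yaw): rendered top-face+pocket template against the wrist picture"""
    P=cams.camera_params("wrist"); im=cams.camera("wrist"); g=cv2.GaussianBlur(im,(0,0),1).astype(float).mean(2)
    q=[c for c in cams.place_of("stand","wrist")][0]; x0=onz("wrist",q["centre"],0)
    a=np.linspace(0,2*np.pi,40,endpoint=False); C=np.c_[np.cos(a),np.sin(a)]
    ys=[-.066,-.022,.022,.066]
    def samp(v,rad,ks):
        c,s=np.cos(v[2]),np.sin(v[2]); L=np.vstack([C*rad+[0,ys[k]] for k in ks])
        W=np.c_[v[0]+c*L[:,0]-s*L[:,1],v[1]+s*L[:,0]+c*L[:,1],np.full(len(L),.03)]
        p=px(P,W).astype(np.float32); return cv2.remap(g.astype(np.float32),p[:,0:1].copy(),p[:,1:2].copy(),1,borderValue=0)
    # outline of top: inside bright, outside dark
    e=np.linspace(-.085,.085,50); 
    def edge(v,d):
        L=np.vstack([np.c_[np.full(50,s_*(.023+d)),e] for s_ in(-1,1)]+[np.c_[f*.012,np.full(9,s_*(.092+d))] for s_ in(-1,1) for f in[np.linspace(1.2,1.8,9)]]+[np.c_[-np.linspace(1.2,1.8,9)*.012,np.full(9,s_*(.092+d))] for s_ in(-1,1)])
        c,s=np.cos(v[2]),np.sin(v[2]); W=np.c_[v[0]+c*L[:,0]-s*L[:,1],v[1]+s*L[:,0]+c*L[:,1],np.full(len(L),.03)]
        p=px(P,W).astype(np.float32); return cv2.remap(g.astype(np.float32),p[:,0:1].copy(),p[:,1:2].copy(),1,borderValue=0)
    def cost(v): return -(samp(v,.0185,range(4)).mean()-samp(v,.0125,range(4)).mean()+edge(v,-.002).mean()-edge(v,.003).mean())
    from scipy.optimize import minimize
    best=min((minimize(cost,[x0[0]+dx,x0[1]+dy,w],method="Nelder-Mead",options=dict(initial_simplex=np.array([x0[0]+dx,x0[1]+dy,w])+np.array([[0,0,0],[.01,0,0],[0,.01,0],[0,0,.1]]))) for dx in(-.008,.008) for dy in(-.01,.01) for w in(-.45,-.2,.05,.3)),key=lambda r:r.fun)
    v=best.x; pk=[(v[0]-np.sin(v[2])*y,v[1]+np.cos(v[2])*y) for y in ys]
    if fn:
        o=im[:,:,::-1].copy()
        for k in pk:
            L=np.c_[C*.0155+k,np.full(40,.03)]; cv2.polylines(o,[px(P,L).astype(np.int32)],True,(0,0,255),1)
        cv2.imwrite("pics/"+fn,o)
    return v,best.fun,np.array(pk)
E
python3 - <<'E'
from h import *
print(tool()[1].round(4)); v,f,pk=stand("st1.png"); print(v.round(4),f,pk.round(4))
E
```

```text
[0.4197 0.1111 0.3667]
[ 0.4345  0.2338 -0.198 ] -97.27498626708984 [[0.4215 0.1691]
 [0.4301 0.2122]
 [0.4388 0.2554]
 [0.4474 0.2985]]
```

View pics/st1.png

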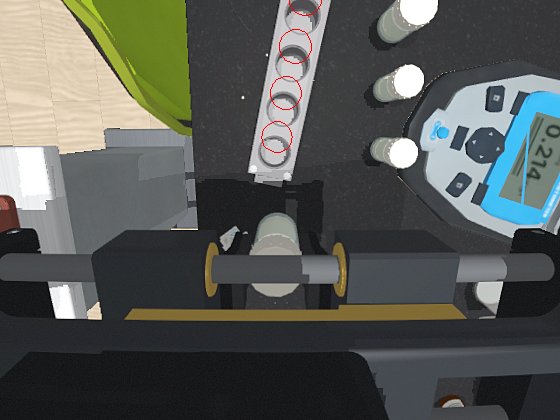

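The overlay rings sit about 14 mm too far along y; the real pockets are at (275,150), (284,108), (293,64) and (302,14). I'll back off a little so the whole stand shows, and search more widely.

Request:
move_arm(commands=[-0.02,0,0,0,0,0,-0.02,0,0,0,0,0,0,0,0,0,0,0,0,0,0,0,0,0])

```text
time: 13.82
ee_pos: [0.4202, 0.0678, 0.3668]
tool_rot: [2.225, 2.216, 0.002]
ft_force: [0.0, -0.4, 0.4]
gripper_width: 0.027
finger_force: 20.0
```

```bash
sed -i 's/for dy in(-.01,.01) for w in(-.45,-.2,.05,.3)/for dy in(-.03,-.02,-.01,0,.01,.02) for w in(-.45,-.2,.05,.3)/' h.py
python3 - <<'E'
from h import *
print(tool()[1].round(4)); v,f,pk=stand("st2.png"); print(v.round(4),f,pk.round(4))
E
```

```text
[0.4202 0.0678 0.3668]
[ 0.4314  0.2197 -0.1958] -123.480224609375 [[0.4186 0.155 ]
 [0.4271 0.1981]
 [0.4357 0.2413]
 [0.4443 0.2844]]
```

View pics/st2.png

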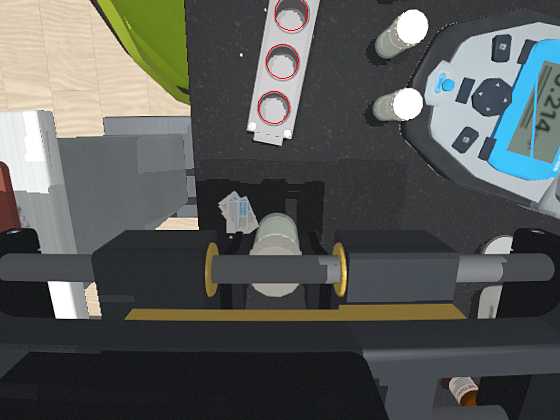

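The red rings now sit on the pockets: (291,14), (282,62), (274,107). I'll carry cell a to the farthest pocket.

Request:
move_arm(commands=[0.0361,0.004,0,0,0,0,0.0361,0.004,0,0,0,0,0.0361,0.004,0,0,0,0,0.0361,0.004,0,0,0,0,0.0361,0.004,0,0,0,0,0.0361,0.004,0,0,0,0,0,0,0.0267,0,0,0,0,0,0.0267,0,0,0,0,0,0.0267,0,0,0,0,0,0.0267,0,0,0,0,0,0,0,0,0,0,0,0,0,0,0])

```text
time: 14.92
ee_pos: [0.4431, 0.2861, 0.2586]
tool_rot: [-2.22, -2.221, 0.006]
ft_force: [0.1, 0.2, -0.0]
gripper_width: 0.0271
finger_force: 20.0
```

```bash
python3 - <<'E'
from h import *
t,p,r=tool(); print(t,p.round(4),manip.sense()["ft_force"])
im=snap("scene"); cv2.imwrite("pics/s3.png",cv2.resize(im[140:270,130:260][:,:,::-1],None,fx=4,fy=4))
E
```

```text
14.9167 [0.4431 0.2861 0.2586] [ 0.1004566   0.18910659 -0.01495642]
```

View pics/s3.png

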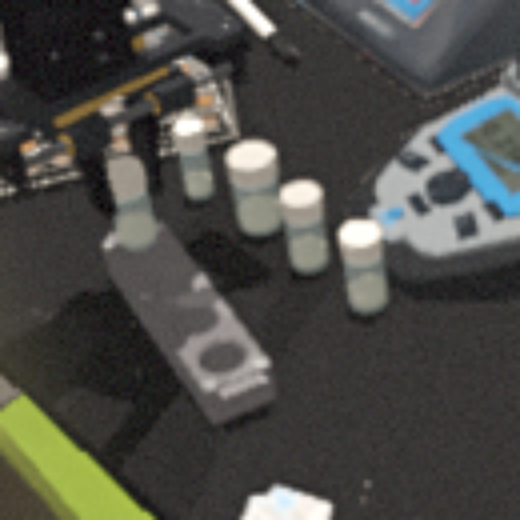

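The crop shows cell a held above the far pocket at (135,240), so I'll lower it.

Request:
move_arm(commands=[-0.0016,0.0012,0,0,0,0,0,0,0.004,0,0,0,0,0,0.004,0,0,0,0,0,0.004,0,0,0,0,0,0.004,0,0,0,0,0,0.004,0,0,0,0,0,0.004,0,0,0,0,0,0.004,0,0,0,0,0,0.004,0,0,0,0,0,0.003,0,0,0,0,0,0,0,0,0,0,0,0,0,0,0])

```text
time: 15.97
ee_pos: [0.4451, 0.2845, 0.2247]
tool_rot: [-2.221, -2.222, 0.001]
ft_force: [0.1, 0.4, -0.6]
gripper_width: 0.0275
finger_force: 20.0
```

Request:
move_arm(commands=[0,0,0.002,0,0,0,0,0,0.0015,0,0,0,0,0,0.001,0,0,0,0,0,0.0005,0,0,0,0,0,0,0,0,0])

```text
time: 16.38
ee_pos: [0.4452, 0.2845, 0.2199]
tool_rot: [-2.221, -2.222, -0.0]
ft_force: [0.3, -0.4, -0.3]
gripper_width: 0.0271
finger_force: 20.0
```

Request:
move_arm(commands=[0,0,0,0,0,0,0,0,0,0,0,0,0,0,0,0,0,0,0,0,0,0,0,0,0,0,0,0,0,0,0,0,0,0,0,0], jaw=0.55)

```text
time: 16.88
ee_pos: [0.4452, 0.2845, 0.22]
tool_rot: [2.221, 2.222, 0.0]
ft_force: [-0.4, -0.5, -0.7]
gripper_width: 0.0471
finger_force: 0.0
```

Request:
move_arm(commands=[0,0,-0.01,0,0,0,0,0,-0.03,0,0,0,0,0,-0.04,0,0,0,0,0,-0.0417,0,0,0,0,0,-0.03,0,0,0])

```text
time: 17.3
ee_pos: [0.4454, 0.2847, 0.3761]
tool_rot: [2.22, 2.221, 0.005]
ft_force: [1.4, -0.3, 0.8]
gripper_width: 0.0477
finger_force: 0.0
```

Request:
move_arm(commands=[-0.04,0.0073,0,0,0,0,-0.04,0.0073,0,0,0,0,-0.04,0.0073,0,0,0,0,-0.04,0.0073,0,0,0,0,-0.04,0.0073,0,0,0,0,-0.04,0.0073,0,0,0,0,-0.04,0.0073,0,0,0,0,-0.04,0.0073,0,0,0,0,-0.04,0.0073,0,0,0,0,-0.04,0.0073,0,0,0,0,-0.04,0.0073,0,0,0,0,-0.04,0.0047,0,0,0,0], jaw=0)

```text
time: 18.3
ee_pos: [0.5304, -0.1976, 0.3727]
tool_rot: [2.22, 2.221, 0.001]
ft_force: [0.5, 0.8, 0.1]
gripper_width: 0.001
finger_force: 0.0
```

```bash
python3 - <<'E'
from h import *
t,p,r=tool(); print(t,p.round(4),manip.sense()["ft_force"])
im=snap("scene"); cv2.imwrite("pics/s4.png",cv2.resize(im[140:330,130:390][:,:,::-1],None,fx=3,fy=3))
E
```

```text
18.3 [ 0.5304 -0.1976  0.3727] [0.45116931 0.76739875 0.13834267]
```

View pics/s4.png

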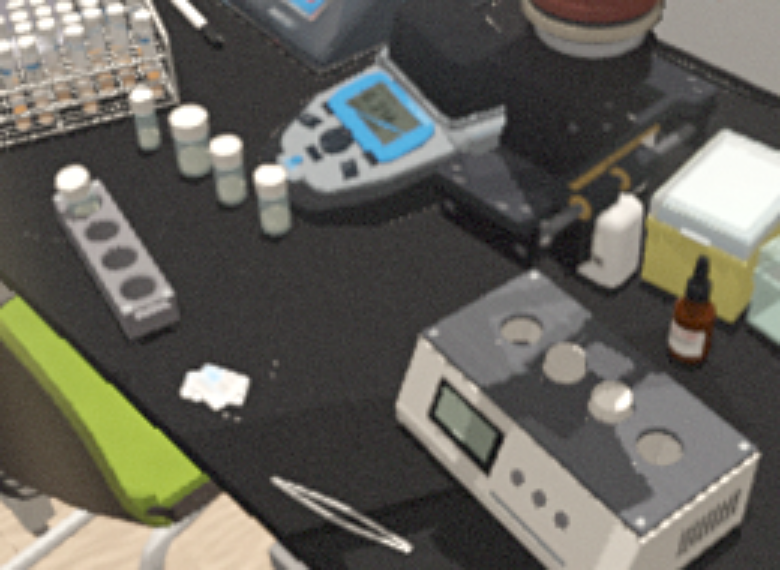

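Cell a stands in the far pocket at (75,190), and b and c are still latched. I'll press cap b.

Request:
move_arm(commands=[0,0,0.04,0,0,0,0,0,0.04,0,0,0,0,0,0.006,0,0,0,0,0,0,0,0,0,0,0,0,0,0,0])

```text
time: 18.77
ee_pos: [0.5307, -0.1953, 0.287]
tool_rot: [2.22, 2.222, 0.0]
ft_force: [0.3, -1.1, 0.3]
gripper_width: 0.0005
finger_force: 0.0
```

Request:
move_arm(commands=[-0.0025,0,0.002,0,0,0,0,0,0.002,0,0,0,0,0,0.002,0,0,0,0,0,0.002,0,0,0,0,0,0.001,0,0,0,0,0,0.001,0,0,0,0,0,0.001,0,0,0,0,0,0.001,0,0,0,0,0,0.001,0,0,0,0,0,0.001,0,0,0,0,0,0.001,0,0,0,0,0,0,0,0,0])

```text
time: 19.77
ee_pos: [0.5309, -0.1982, 0.2716]
tool_rot: [2.22, 2.22, 0.001]
ft_force: [1.3, 0.3, 7.8]
gripper_width: 0.0005
finger_force: 4.0
```

Request:
move_arm(commands=[0,0,-0.02,0,0,0,0,0,-0.03,0,0,0,0,0,-0.03,0,0,0,0,0,0,0,0,0,0,0,0,0,0,0,0,0,0,0,0,0,0,0,0,0,0,0,0,0,0,0,0,0,0,0,0,0,0,0,0,0,0,0,0,0])

```text
time: 20.6
ee_pos: [0.5301, -0.1979, 0.3496]
tool_rot: [-2.22, -2.22, 0.001]
ft_force: [-0.2, 0.1, 0.1]
gripper_width: 0.0001
finger_force: 0.0
```

Request:
move_arm(commands=[0,0,0,0,0,0,0,0,0,0,0,0,0,0,0,0,0,0,0,0,0,0,0,0,0,0,0,0,0,0,0,0,0,0,0,0,0,0,0,0,0,0,0,0,0,0,0,0], jaw=0.55)

```text
time: 21.27
ee_pos: [0.5303, -0.198, 0.3507]
tool_rot: [2.221, 2.222, 0.0]
ft_force: [-0.4, 1.5, -0.5]
gripper_width: 0.044
finger_force: 0.0
```

```bash
python3 - <<'E'
from h import *
s=manip.sense(); print(s["time"],np.round(s["ee_pos"],4),s["gripper_width"],np.round(s["ft_force"],1))
snap("scene")
for q in cams.place_of("cell_b_mid","scene"): print(round(q["confidence"],2),np.round(q["centre"],3))
P=cams.camera_params("scene"); print(px(P,[[.530,-.198,.066],[.530,-.198,.092]])/[560,420])
E
```

```text
21.2667 [ 0.5303 -0.198   0.3507] 0.04397515241297206 [-0.4  1.5 -0.5]
0.58 [0.626 0.567]
[[0.56547244 0.63739082]
 [0.56675415 0.61844133]]
```

```bash
python3 - <<'E'
from h import *
im=snap("scene"); P=cams.camera_params("scene")
for z in(.097,.123): print(z,px(P,[[.530,-.198,z]]))
for q in cams.masks_of("cell_b_mid","scene"):
    rr,cc=np.nonzero(q["pixels"]); print(round(q["confidence"],2),rr.min(),rr.max(),cc.min(),cc.max())
E
```

```text
0.097 [[317.52327599 258.17852068]]
0.123 [[318.27191021 249.83461979]]
0.48 247 267 312 325
```

Request:
move_arm(commands=[0,0,0.02,0,0,0,0,0,0.02,0,0,0,0,0,0.02,0,0,0,0,0,0.0145,0,0,0,0,0,0,0,0,0,0,0,0,0,0,0])

```text
time: 21.97
ee_pos: [0.53, -0.1978, 0.2754]
tool_rot: [-2.22, -2.22, 0.001]
ft_force: [0.2, -0.1, 0.5]
gripper_width: 0.0478
finger_force: 0.0
```

Request:
move_arm(commands=[0,0,0,0,0,0,0,0,0,0,0,0,0,0,0,0,0,0,0,0,0,0,0,0,0,0,0,0,0,0,0,0,0,0,0,0,0,0,0,0,0,0,0,0,0,0,0,0], jaw=0)

```text
time: 22.63
ee_pos: [0.5305, -0.1981, 0.2765]
tool_rot: [2.22, 2.221, 0.0]
ft_force: [0.4, -1.3, 0.5]
gripper_width: 0.0271
finger_force: 20.0
```

Request:
move_arm(commands=[0,0,-0.02,0,0,0,0,0,-0.03,0,0,0,0,0,-0.04,0,0,0,0.033,-0.0183,0,0,0,0,0.033,-0.0183,0,0,0,0,0.033,-0.0183,0,0,0,0,0.033,-0.0183,0,0,0,0,0.033,-0.0183,0,0,0,0,0.033,-0.0183,0,0,0,0,0,0,0,-6.4,0,0,0,0,0,-6.4,0,0,0,0,0,-6.4,0,0])

```text
time: 23.63
ee_pos: [0.4201, 0.0009, 0.366]
tool_rot: [2.035, 2.039, 0.35]
ft_force: [-0.2, -0.0, -0.5]
gripper_width: 0.0272
finger_force: 20.0
```

Request:
move_arm(commands=[0,0,0,-6.4,0,0,0,0,0,-6.4,0,0,0,0,0,-6.4,0,0,0,0,0,-6.6,0,0,0,0,0,0,0,0,0,0,0,0,0,0,0,0,0,0,0,0,0,0,0,0,0,0,0,0,0,0,0,0,0,0,0,0,0,0,0,0,0,0,0,0,0,0,0,0,0,0])

```text
time: 24.63
ee_pos: [0.4206, 0.0, 0.3661]
tool_rot: [1.76, 1.761, 0.729]
ft_force: [-0.2, 0.2, -0.2]
gripper_width: 0.0268
finger_force: 20.0
```

Request:
move_arm(commands=[0,0,0,0,0,0,0,0,0,0,0,0,0,0,0,0,0,0,0,0,0,0,0,0,0,0,0,0,0,0,0,0,0,0,0,0,0,0,0,0,0,0,0,0,0,0,0,0,0,0,0,0,0,0,0,0,0,0,0,0,0,0,0,0,0,0,0,0,0,0,0,0])

```text
time: 25.63
ee_pos: [0.4205, 0.0, 0.3661]
tool_rot: [1.76, 1.76, 0.729]
ft_force: [-0.3, 0.3, -0.5]
gripper_width: 0.0269
finger_force: 20.0
```

Request:
move_arm(commands=[0,0,0,0,0,0,0,0,0,0,0,0,0,0,0,0,0,0,0,0,0,0,0,0,0,0,0,0,0,0,0,0,0,6.4,0,0,0,0,0,6.4,0,0,0,0,0,6.4,0,0,0,0,0,6.4,0,0,0,0,0,6.4,0,0,0,0,0,6.4,0,0,0,0,0,6.6,0,0])

```text
time: 26.63
ee_pos: [0.4207, -0.0, 0.3666]
tool_rot: [-2.219, -2.22, 0.005]
ft_force: [0.2, 0.8, -1.2]
gripper_width: 0.0273
finger_force: 20.0
```

Request:
move_arm(commands=[0.0283,0.0033,0,0,0,0,0.0283,0.0033,0,0,0,0,0.0283,0.0033,0,0,0,0,0,0,0,0,0,0,0,0,0,0,0,0])

```text
time: 27.05
ee_pos: [0.4304, 0.086, 0.366]
tool_rot: [-2.218, -2.225, 0.0]
ft_force: [-0.1, 0.1, -0.7]
gripper_width: 0.0271
finger_force: 20.0
```

```bash
sed -i 's/def stand(fn=None)/def stand(fn=None,ks=(0,1,2,3))/; s/range(4)/ks/g' h.py
python3 - <<'E'
from h import *
t,p,r=tool(); print(t,p.round(4)); v,f,pk=stand("st3.png",(0,1,2)); print(v.round(4),f,pk.round(4))
E
```

```text
27.05 [0.4304 0.086  0.366 ]
[ 0.4011  0.2163 -0.2265] -156.73251342773438 [[0.3863 0.152 ]
 [0.3961 0.1948]
 [0.406  0.2377]
 [0.4159 0.2806]]
```

View pics/st3.png

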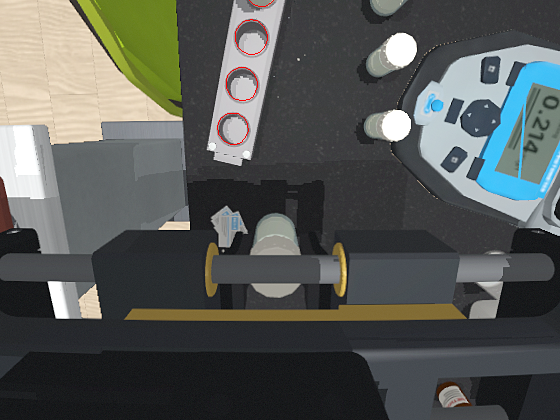

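The stand has been knocked about 30 mm towards the robot. The new fit matches the pockets at (251,37), (242,84) and (233,128). Cell b goes to the third pocket, and I'll check that cell a is still in place.

Request:
move_arm(commands=[0.0379,-0.0061,0,0,0,0,0.0379,-0.0061,0,0,0,0,0.0379,-0.0061,0,0,0,0,0.0379,-0.0061,0,0,0,0,0,0,0.0268,0,0,0,0,0,0.0268,0,0,0,0,0,0.0268,0,0,0,0,0,0.0268,0,0,0,0,0,0,0,0,0,0,0,0,0,0,0])

```text
time: 27.98
ee_pos: [0.4056, 0.2354, 0.258]
tool_rot: [-2.222, -2.219, 0.005]
ft_force: [-0.6, -0.0, 0.0]
gripper_width: 0.027
finger_force: 20.0
```

```bash
python3 - <<'E'
from h import *
t,p,r=tool(); print(t,p.round(4),manip.sense()["ft_force"])
im=snap("scene"); cv2.imwrite("pics/s5.png",cv2.resize(im[140:270,130:260][:,:,::-1],None,fx=4,fy=4))
E
```

```text
27.9833 [0.4056 0.2354 0.258 ] [-0.63347687 -0.00828307  0.02867205]
```

View pics/s5.png

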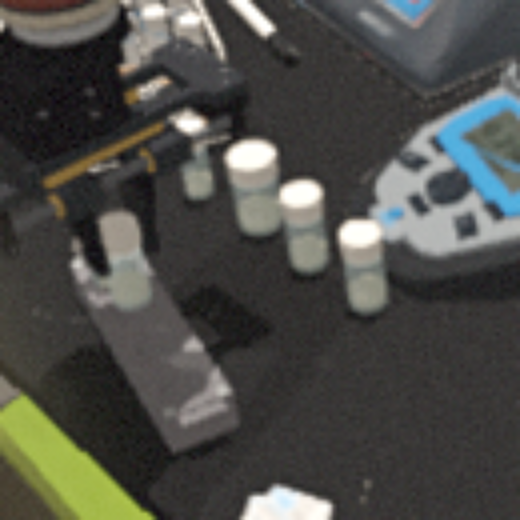

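The held cell b is over the third pocket at (130,290); cell a is hidden behind the gripper. I'll lower b.

Request:
move_arm(commands=[0.0022,0.0004,0,0,0,0,0,0,0.004,0,0,0,0,0,0.004,0,0,0,0,0,0.004,0,0,0,0,0,0.004,0,0,0,0,0,0.004,0,0,0,0,0,0.004,0,0,0,0,0,0.004,0,0,0,0,0,0.004,0,0,0,0,0,0.003,0,0,0,0,0,0,0,0,0,0,0,0,0,0,0])

```text
time: 29.03
ee_pos: [0.4062, 0.2387, 0.2236]
tool_rot: [-2.221, -2.222, 0.001]
ft_force: [-0.1, 0.5, -0.1]
gripper_width: 0.0272
finger_force: 20.0
```

Request:
move_arm(commands=[0,0,0.0015,0,0,0,0,0,0.0015,0,0,0,0,0,0.001,0,0,0,0,0,0,0,0,0,0,0,0,0,0,0])

```text
time: 29.45
ee_pos: [0.4063, 0.2387, 0.2199]
tool_rot: [-2.221, -2.222, 0.0]
ft_force: [0.6, -0.3, 0.0]
gripper_width: 0.0269
finger_force: 20.0
```

Request:
move_arm(commands=[0,0,0,0,0,0,0,0,0,0,0,0,0,0,0,0,0,0,0,0,0,0,0,0,0,0,0,0,0,0,0,0,0,0,0,0], jaw=0.55)

```text
time: 29.95
ee_pos: [0.4063, 0.2387, 0.2199]
tool_rot: [2.221, 2.222, 0.0]
ft_force: [0.3, 0.1, 0.0]
gripper_width: 0.047
finger_force: 0.0
```

Request:
move_arm(commands=[0,0,-0.01,0,0,0,0,0,-0.03,0,0,0,0,0,-0.04,0,0,0,0,0,-0.0417,0,0,0,0,0,-0.03,0,0,0])

```text
time: 30.37
ee_pos: [0.4064, 0.2388, 0.3759]
tool_rot: [2.22, 2.221, 0.005]
ft_force: [0.3, -0.1, 0.1]
gripper_width: 0.0477
finger_force: 0.0
```

Request:
move_arm(commands=[-0.0373,0.0091,0,0,0,0,-0.0373,0.0091,0,0,0,0,-0.0373,0.0091,0,0,0,0,-0.0373,0.0091,0,0,0,0,-0.0373,0.0091,0,0,0,0,-0.0373,0.0091,0,0,0,0,-0.0373,0.0091,0,0,0,0,-0.0373,0.0091,0,0,0,0,-0.0373,0.0091,0,0,0,0,-0.0373,0.0091,0,0,0,0,-0.0373,0.0091,0,0,0,0,-0.0373,0.0091,0,0,0,0], jaw=0)

```text
time: 31.37
ee_pos: [0.5156, -0.2108, 0.3725]
tool_rot: [2.221, 2.221, 0.0]
ft_force: [0.5, 0.1, -0.8]
gripper_width: 0.0006
finger_force: 0.0
```

Request:
move_arm(commands=[-0.0373,0.0091,0,0,0,0,0,0,0.04,0,0,0,0,0,0.04,0,0,0,0,0,0,0,0,0,0,0,0,0,0,0])

```text
time: 31.78
ee_pos: [0.5236, -0.2456, 0.2897]
tool_rot: [-2.217, -2.217, 0.002]
ft_force: [0.7, -0.5, 0.8]
gripper_width: 0.0006
finger_force: 0.0
```

```bash
python3 - <<'E'
from h import *
t,p,r=tool(); print(t,p.round(4),manip.sense()["ft_force"])
im=snap("scene"); cv2.imwrite("pics/s6.png",cv2.resize(im[140:330,130:390][:,:,::-1],None,fx=3,fy=3))
E
```

```text
31.7833 [ 0.5236 -0.2456  0.2897] [ 0.74427647 -0.45774186  0.78806208]
```

View pics/s6.png

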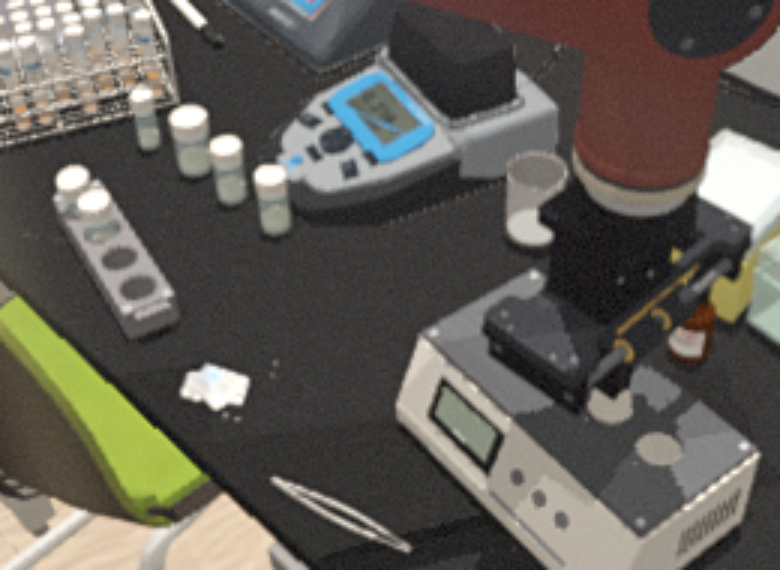

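Both finished cells stand in the stand at (75,185) and (95,210), and the gripper is over cap c at (610,400). I'll press it.

Request:
move_arm(commands=[-0.0006,0.0006,0.003,0,0,0,0,0,0.003,0,0,0,0,0,0.003,0,0,0,0,0,0.002,0,0,0,0,0,0.001,0,0,0,0,0,0.001,0,0,0,0,0,0.001,0,0,0,0,0,0.001,0,0,0,0,0,0.001,0,0,0,0,0,0.001,0,0,0,0,0,0.001,0,0,0,0,0,0,0,0,0])

```text
time: 32.83
ee_pos: [0.5254, -0.2468, 0.2735]
tool_rot: [2.221, 2.222, 0.0]
ft_force: [1.5, 0.1, 3.6]
gripper_width: 0.0005
finger_force: 1.4
```

Request:
move_arm(commands=[0,0,0.001,0,0,0,0,0,0.001,0,0,0,0,0,0,0,0,0,0,0,0,0,0,0])

```text
time: 33.17
ee_pos: [0.5254, -0.2468, 0.2716]
tool_rot: [2.221, 2.222, 0.0]
ft_force: [0.0, 0.5, 3.9]
gripper_width: 0.0005
finger_force: 1.9
```

Request:
move_arm(commands=[0,0,-0.02,0,0,0,0,0,-0.03,0,0,0,0,0,-0.03,0,0,0,0,0,0,0,0,0,0,0,0,0,0,0,0,0,0,0,0,0,0,0,0,0,0,0,0,0,0,0,0,0,0,0,0,0,0,0,0,0,0,0,0,0])

```text
time: 34.0
ee_pos: [0.5251, -0.2466, 0.3505]
tool_rot: [-2.22, -2.22, 0.001]
ft_force: [0.1, 0.2, -0.2]
gripper_width: 0.0006
finger_force: 0.0
```

Request:
move_arm(commands=[0,0,0,0,0,0,0,0,0,0,0,0,0,0,0,0,0,0,0,0,0,0,0,0,0,0,0,0,0,0,0,0,0,0,0,0,0,0,0,0,0,0,0,0,0,0,0,0], jaw=0.55)

```text
time: 34.67
ee_pos: [0.5253, -0.2468, 0.3516]
tool_rot: [2.221, 2.222, 0.0]
ft_force: [0.4, -0.0, 0.2]
gripper_width: 0.0442
finger_force: 0.0
```

```bash
python3 - <<'E'
from h import *
print(tool()[1].round(4))
im=snap("scene"); P=cams.camera_params("scene")
for z in(.097,.123): print(z,px(P,[[.5243,-.2463,z]]))
for q in cams.masks_of("cell_c_mid","scene"):
    rr,cc=np.nonzero(q["pixels"]); print(round(q["confidence"],2),rr.min(),rr.max(),cc.min(),cc.max())
E
```

```text
[ 0.5253 -0.2468  0.3516]
0.097 [[333.19449035 271.35699286]]
0.123 [[334.29740096 263.01701745]]
0.54 204 220 156 167
0.52 259 279 327 340
```

Request:
move_arm(commands=[0,0,0.02,0,0,0,0,0,0.02,0,0,0,0,0,0.02,0,0,0,0,0,0.0155,0,0,0,0,0,0,0,0,0,0,0,0,0,0,0])

```text
time: 35.27
ee_pos: [0.525, -0.2466, 0.2753]
tool_rot: [-2.22, -2.22, 0.001]
ft_force: [0.2, 0.1, -0.3]
gripper_width: 0.0474
finger_force: 0.0
```

Request:
move_arm(commands=[0,0,0,0,0,0,0,0,0,0,0,0,0,0,0,0,0,0,0,0,0,0,0,0,0,0,0,0,0,0,0,0,0,0,0,0,0,0,0,0,0,0,0,0,0,0,0,0], jaw=0)

```text
time: 35.93
ee_pos: [0.5256, -0.2469, 0.2764]
tool_rot: [2.22, 2.221, 0.0]
ft_force: [0.2, -0.4, 0.7]
gripper_width: 0.0275
finger_force: 20.0
```

Request:
move_arm(commands=[0,0,-0.02,0,0,0,0,0,-0.03,0,0,0,0,0,-0.04,0,0,0,0.0353,-0.015,0,0,0,0,0.0353,-0.015,0,0,0,0,0.0353,-0.015,0,0,0,0,0.0353,-0.015,0,0,0,0,0.0353,-0.015,0,0,0,0,0.0353,-0.015,0,0,0,0,0.0353,-0.015,0,0,0,0,0,0,0,-6.4,0,0,0,0,0,-6.4,0,0])

```text
time: 36.93
ee_pos: [0.4197, 0.0024, 0.3657]
tool_rot: [2.097, 2.106, 0.24]
ft_force: [0.0, -0.4, 0.3]
gripper_width: 0.0273
finger_force: 20.0
```

Request:
move_arm(commands=[0,0,0,-6.4,0,0,0,0,0,-6.4,0,0,0,0,0,-6.4,0,0,0,0,0,-6.4,0,0,0,0,0,-6.6,0,0,0,0,0,0,0,0,0,0,0,0,0,0,0,0,0,0,0,0,0,0,0,0,0,0,0,0,0,0,0,0,0,0,0,0,0,0,0,0,0,0,0,0])

```text
time: 37.93
ee_pos: [0.4205, 0.0003, 0.3661]
tool_rot: [1.76, 1.761, 0.729]
ft_force: [-0.1, 0.6, -1.0]
gripper_width: 0.027
finger_force: 20.0
```

Request:
move_arm(commands=[0,0,0,0,0,0,0,0,0,0,0,0,0,0,0,0,0,0,0,0,0,0,0,0,0,0,0,0,0,0,0,0,0,0,0,0,0,0,0,0,0,0,0,0,0,0,0,0,0,0,0,0,0,0,0,0,0,0,0,0,0,0,0,0,0,0,0,0,0,0,0,0])

```text
time: 38.93
ee_pos: [0.4203, 0.0003, 0.3661]
tool_rot: [1.76, 1.76, 0.729]
ft_force: [0.0, -0.2, -0.8]
gripper_width: 0.0267
finger_force: 20.0
```

Request:
move_arm(commands=[0,0,0,0,0,0,0,0,0,0,0,0,0,0,0,0,0,0,0,0,0,0,0,0,0,0,0,0,0,0,0,0,0,6.4,0,0,0,0,0,6.4,0,0,0,0,0,6.4,0,0,0,0,0,6.4,0,0,0,0,0,6.4,0,0,0,0,0,6.4,0,0,0,0,0,6.6,0,0])

```text
time: 39.93
ee_pos: [0.4205, 0.0003, 0.3666]
tool_rot: [-2.219, -2.22, 0.005]
ft_force: [1.0, 0.7, -1.6]
gripper_width: 0.0273
finger_force: 20.0
```

Request:
move_arm(commands=[0.0283,0.0,0,0,0,0,0.0283,0.0,0,0,0,0,0.0283,0.0,0,0,0,0,0,0,0,0,0,0,0,0,0,0,0,0])

```text
time: 40.35
ee_pos: [0.4202, 0.0863, 0.366]
tool_rot: [2.218, 2.225, 0.0]
ft_force: [0.1, 0.3, -0.0]
gripper_width: 0.0275
finger_force: 20.0
```

```bash
python3 - <<'E'
from h import *
t,p,r=tool(); print(t,p.round(4)); v,f,pk=stand("st4.png",(0,1)); print(v.round(4),f,pk.round(4))
im=cv2.imread("pics/st4.png")[:,:,::-1]
for c,s in caps(im,200): print(c.round(1),s,onz("wrist",[(c[1]+.5)/420,(c[0]+.5)/560],.062).round(4))
E
```

```text
40.35 [0.4202 0.0863 0.366 ]
[ 0.401   0.2165 -0.2288] -151.09158325195312 [[0.3861 0.1523]
 [0.3961 0.1951]
 [0.406  0.238 ]
 [0.416  0.2808]]
[259.4  26.4] [244  10  33  34 836] [0.4062 0.2365 0.062 ]
[412.   49.8] [397  34  31  33 783] [0.5396 0.2192 0.062 ]
[406.8 125.3] [393 110  29  31 690] [0.5412 0.1546 0.062 ]
[ 23.9 160.7] [   0  126   50   73 2919] [0.1765 0.1224 0.062 ]
[ 61.4 299.3] [ 48 282  27  37 697] [ 0.1869 -0.0283  0.062 ]
```

Request:
move_arm(commands=[0.0363,-0.008,0,0,0,0,0.0363,-0.008,0,0,0,0,0.0363,-0.008,0,0,0,0,0,0,0.0268,0,0,0,0,0,0.0268,0,0,0,0,0,0.0268,0,0,0,0,0,0.0268,0,0,0,0,0,0,0,0,0,0,0,0,0,0,0,0,0,0,0,0,0])

```text
time: 41.28
ee_pos: [0.3972, 0.1937, 0.2603]
tool_rot: [2.222, 2.22, 0.002]
ft_force: [0.9, 0.4, -0.3]
gripper_width: 0.0273
finger_force: 20.0
```

Request:
move_arm(commands=[0.001,-0.001,0,0,0,0,0,0,0.004,0,0,0,0,0,0.004,0,0,0,0,0,0.004,0,0,0,0,0,0.004,0,0,0,0,0,0.004,0,0,0,0,0,0.004,0,0,0,0,0,0.004,0,0,0,0,0,0.004,0,0,0,0,0,0.004,0,0,0,0,0,0,0,0,0,0,0,0,0,0,0])

```text
time: 42.28
ee_pos: [0.395, 0.195, 0.2224]
tool_rot: [-2.221, -2.221, 0.001]
ft_force: [1.5, -0.5, -1.7]
gripper_width: 0.0272
finger_force: 20.0
```

Request:
move_arm(commands=[0.0,0,0.001,0,0,0,0,0,0.001,0,0,0,0,0,0.001,0,0,0,0,0,0,0,0,0,0,0,0,0,0,0])

```text
time: 42.7
ee_pos: [0.3951, 0.1951, 0.2198]
tool_rot: [-2.221, -2.222, 0.001]
ft_force: [0.1, -1.3, -0.9]
gripper_width: 0.0272
finger_force: 20.0
```

Request:
move_arm(commands=[0,0,0,0,0,0,0,0,0,0,0,0,0,0,0,0,0,0,0,0,0,0,0,0,0,0,0,0,0,0,0,0,0,0,0,0], jaw=0.55)

```text
time: 43.2
ee_pos: [0.3952, 0.1951, 0.2199]
tool_rot: [-2.221, -2.222, 0.0]
ft_force: [0.8, 0.2, 0.0]
gripper_width: 0.0472
finger_force: 0.0
```

Request:
move_arm(commands=[0,0,-0.01,0,0,0,0,0,-0.03,0,0,0,0,0,-0.04,0,0,0,0,0,-0.0417,0,0,0,0,0,-0.03,0,0,0])

```text
time: 43.62
ee_pos: [0.3954, 0.1952, 0.3759]
tool_rot: [2.22, 2.221, 0.005]
ft_force: [1.1, -0.3, 0.7]
gripper_width: 0.0478
finger_force: 0.0
```

Request:
move_arm(commands=[0,0,0,0,0,-7.1,0,0,0,0,0,-7.1,0,0,0,0,0,-7.1,0,0,0,0,0,-7.1,0,0,0,0,0,-7.1,0,0,0,0,0,-7.1,0,0,0,0,0,-7.1,0,0,0,0,0,-7.1,0,0,0,0,0,-7.1,0,0,0,0,0,-7.1,0,0,0,0,0,-7.1,0,0,0,0,0,-7.1])

```text
time: 44.62
ee_pos: [0.3951, 0.1951, 0.3723]
tool_rot: [0.121, 3.139, 0.0]
ft_force: [-0.1, 0.6, -0.3]
gripper_width: 0.0478
finger_force: 0.0
```

Request:
move_arm(commands=[0,0,0,0,0,-4.8,-0.03655,-0.01,0,0,0,0,-0.03655,-0.01,0,0,0,0,-0.03655,-0.01,0,0,0,0,-0.03655,-0.01,0,0,0,0,0,0,0,0,0,0,0,0,0,0,0,0])

```text
time: 45.2
ee_pos: [0.5426, 0.1544, 0.3711]
tool_rot: [-0.003, -3.14, 0.0]
ft_force: [-0.5, 0.0, 0.5]
gripper_width: 0.0477
finger_force: 0.0
```

```bash
python3 - <<'E'
from h import *
t,p,r=tool(); print(t,p.round(4),r.as_matrix().round(3).tolist())
im=snap("top","t5.png"); 
for n,z in dict(fresh_1_mid=.031,cell_c_mid=.034).items():
    for q in cams.place_of(n,"top"): print(n,round(q["confidence"],2),onz("top",q["centre"],z).round(4))
for c,s in caps(im,40,200): print(c.round(1),s,onz("top",[(c[1]+.5)/420,(c[0]+.5)/560],.065).round(4))
E
```

```text
45.2 [0.5426 0.1544 0.3711] [[-1.0, 0.002, -0.002], [0.002, 1.0, -0.0], [0.002, -0.0, -1.0]]
fresh_1_mid 0.18 [ 0.5174 -0.2876  0.031 ]
cell_c_mid 0.45 [0.4082 0.2749 0.034 ]
[272.4   2.5] [261   0  22   6  68] [1.1877 0.0126 0.065 ]
[311.4   7. ] [309   0  10  19  52] [ 1.1687 -0.1044  0.065 ]
[467.    1.8] [455   0  21   7  63] [ 1.1684 -0.5712  0.065 ]
[210.9   6.6] [206   2  11   9  73] [1.1814 0.1988 0.065 ]
[13.8 16.3] [ 0 11 28  9 94] [1.1721 0.7989 0.065 ]
[265.9  14.3] [260  10  12  11  63] [1.1501 0.0331 0.065 ]
[278.6  13.8] [273  10  11   8  64] [ 1.1503 -0.0052  0.065 ]
[301.8  13.9] [298  10   9   8  46] [ 1.1475 -0.0747  0.065 ]
[212.5  18.9] [207  13  11  12  78] [1.1411 0.1942 0.065 ]
[225.4  18.4] [221  13   9  11  75] [1.1413 0.1554 0.065 ]
[237.2  17.3] [232  12  12  11  87] [1.1436 0.1197 0.065 ]
[277.2  25.7] [271  21  13  11 101] [1.1123e+00 3.0000e-04 6.5000e-02]
[286.4  33.8] [248  20  73  17 184] [ 1.0851 -0.0268  0.065 ]
[239.   29.3] [236  25   7  10  52] [1.1049 0.115  0.065 ]
[227.6  30.5] [225  26   6  10  44] [1.1022 0.1491 0.065 ]
[464.4  30.1] [458  
[... 784 characters left out ...]
81  81  37  10 187] [ 0.9111 -0.3416  0.065 ]
[406.4 165.6] [398 156  18  20 134] [ 0.6724 -0.356   0.065 ]
[106.  167.3] [ 92 164  29   8 108] [0.6939 0.5038 0.065 ]
[125.3 194.1] [110 188  31  13  47] [0.6141 0.446  0.065 ]
[113.7 200.4] [109 194  11  14  75] [0.5969 0.4789 0.065 ]
[ 98.6 213.9] [ 95 208   8  13  69] [0.5595 0.5209 0.065 ]
[183.4 265.8] [179 261  10  10  86] [0.4073 0.2794 0.065 ]
[426.9 267.5] [413 261  28  14 116] [ 0.3844 -0.3929  0.065 ]
[197.6 265. ] [193 262  11   7  60] [0.4083 0.2398 0.065 ]
[266.8 277.4] [263 271   8  12  49] [0.3693 0.0484 0.065 ]
[242.4 308.3] [236 300  14  17 142] [0.2877 0.1171 0.065 ]
[249.  369.2] [246 357   7  30 116] [0.1276 0.1019 0.065 ]
```

Request:
move_arm(commands=[0.0012,0.0008,0.04,0,0,0,0,0,0.04,0,0,0,0,0,0.03,0,0,0,0,0,0,0,0,0,0,0,0,0,0,0,0,0,0.01,0,0,0,0,0,0.01,0,0,0,0,0,0.01,0,0,0,0,0,0.01,0,0,0,0,0,0.005,0,0,0,0,0,0,0,0,0,0,0,0,0,0,0])

```text
time: 46.35
ee_pos: [0.5401, 0.1559, 0.2161]
tool_rot: [0.0, -3.141, 0.0]
ft_force: [-0.1, 0.1, 0.5]
gripper_width: 0.0479
finger_force: 0.0
```

Request:
move_arm(commands=[0,0,0,0,0,0,0,0,0,0,0,0,0,0,0,0,0,0,0,0,0,0,0,0,0,0,0,0,0,0,0,0,0,0,0,0,0,0,0,0,0,0,0,0,0,0,0,0], jaw=0)

```text
time: 47.02
ee_pos: [0.5404, 0.156, 0.2169]
tool_rot: [-0.0, 3.141, 0.0]
ft_force: [-0.4, -0.1, 3.0]
gripper_width: 0.0269
finger_force: 20.0
```

Request:
move_arm(commands=[0,0,-0.02,0,0,0,0,0,-0.035,0,0,0,0,0,-0.035,0,0,0,0,0,-0.035,0,0,0,0,0,-0.035,0,0,0,0,0,0,0,0,0])

```text
time: 47.52
ee_pos: [0.5422, 0.1563, 0.3851]
tool_rot: [-0.001, 3.129, 0.003]
ft_force: [0.8, 0.7, -0.0]
gripper_width: 0.0268
finger_force: 20.0
```

Request:
move_arm(commands=[0.0007,-0.0383,0,0,0,0,0.0007,-0.0383,0,0,0,0,0.0007,-0.0383,0,0,0,0,0.0007,-0.0383,0,0,0,0,0.0007,-0.0383,0,0,0,0,0.0007,-0.0383,0,0,0,0,0.0007,-0.0383,0,0,0,0,0.0007,-0.0383,0,0,0,0,0,0,0.028,0,0,0,0,0,0.028,0,0,0,0,0,0,0,0,0,0,0,0,0,0,0])

```text
time: 48.52
ee_pos: [0.5337, -0.1502, 0.3186]
tool_rot: [-0.0, -3.137, -0.003]
ft_force: [-0.6, -0.6, -0.5]
gripper_width: 0.0273
finger_force: 20.0
```

```bash
python3 - <<'E'
from h import *
t,p,r=tool(); print(t,p.round(4),manip.sense()["q"].round(2) if hasattr(manip.sense()["q"],"round") else manip.sense()["q"])
im=snap("scene"); cv2.imwrite("pics/s7.png",cv2.resize(im[140:330,130:390][:,:,::-1],None,fx=3,fy=3))
E
```

```text
48.5167 [ 0.5337 -0.1502  0.3186] [-0.42  0.13  1.79 -0.    1.22 -1.99]
```

View pics/s7.png

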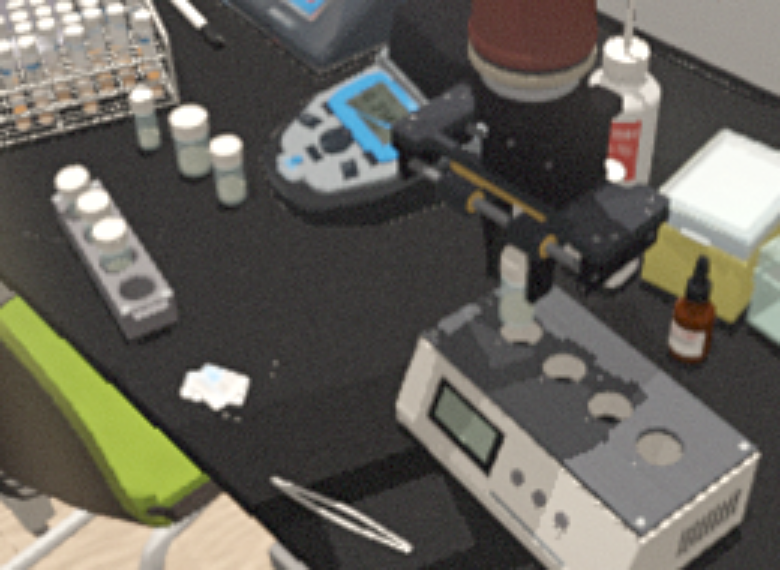

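The crop shows three finished cells in the stand and F1 held over well a at (520,320). I'll lower it slowly.

Request:
move_arm(commands=[-0.0005,-0.0003,0.004,0,0,0,0,0,0.004,0,0,0,0,0,0.003,0,0,0,0,0,0.003,0,0,0,0,0,0.003,0,0,0,0,0,0.003,0,0,0,0,0,0,0,0,0,0,0,0,0,0,0])

```text
time: 49.23
ee_pos: [0.5351, -0.1507, 0.3003]
tool_rot: [0.0, -3.141, -0.0]
ft_force: [-0.4, -0.3, -1.1]
gripper_width: 0.0272
finger_force: 20.0
```

Request:
move_arm(commands=[0,0,0.003,0,0,0,0,0,0.003,0,0,0,0,0,0.003,0,0,0,0,0,0.003,0,0,0,0,0,0.003,0,0,0,0,0,0.003,0,0,0,0,0,0.003,0,0,0,0,0,0.001,0,0,0,0,0,0,0,0,0,0,0,0,0,0,0])

```text
time: 50.07
ee_pos: [0.5352, -0.1508, 0.2785]
tool_rot: [-0.0, 3.142, 0.0]
ft_force: [0.0, -0.1, -0.9]
gripper_width: 0.027
finger_force: 20.0
```

Request:
move_arm(commands=[0,0,0.001,0,0,0,0,0,0,0,0,0])

```text
time: 50.23
ee_pos: [0.5353, -0.1508, 0.2778]
tool_rot: [-0.0, 3.141, -0.001]
ft_force: [-0.3, 0.4, 0.4]
gripper_width: 0.027
finger_force: 20.0
```

Request:
move_arm(commands=[0,0,0,0,0,0,0,0,0,0,0,0,0,0,0,0,0,0,0,0,0,0,0,0,0,0,0,0,0,0,0,0,0,0,0,0], jaw=0.5)

```text
time: 50.73
ee_pos: [0.5352, -0.1508, 0.2775]
tool_rot: [0.0, -3.142, 0.0]
ft_force: [-0.8, 0.1, -0.5]
gripper_width: 0.0429
finger_force: 0.0
```

Request:
move_arm(commands=[0,0,-0.01,0,0,0,0,0,-0.03,0,0,0,0,0,-0.04,0,0,0])

```text
time: 50.98
ee_pos: [0.5339, -0.1502, 0.3553]
tool_rot: [0.0, -3.135, -0.005]
ft_force: [1.2, -0.1, 0.3]
gripper_width: 0.0434
finger_force: 0.0
```

Request:
move_arm(commands=[0,0,0,0,0,0,0,0,0,0,0,0,0,0,0,0,0,0,0,0,0,0,0,0,0,0,0,0,0,0,0,0,0,0,0,0,0,0,0,0,0,0,0,0,0,0,0,0,0,0,0,0,0,0,0,0,0.02,0,0,0,0,0,0.02,0,0,0,0,0,0,0,0,0], jaw=0)

```text
time: 51.98
ee_pos: [0.5337, -0.1501, 0.3135]
tool_rot: [0.0, -3.136, -0.004]
ft_force: [-0.5, 1.9, -1.2]
gripper_width: 0.0004
finger_force: 0.0
```

```bash
python3 - <<'E'
from h import *
print(tool()[1].round(4))
im=snap("scene"); P=cams.camera_params("scene")
for z in(.097,.123): print(z,px(P,[[.5357,-.1502,z]]))
for q in cams.masks_of("fresh_1_mid","scene"):
    rr,cc=np.nonzero(q["pixels"]); print(round(q["confidence"],2),rr.min(),rr.max(),cc.min(),cc.max())
E
```

```text
[ 0.5337 -0.1501  0.3135]
0.097 [[302.95354589 245.89330228]]
0.123 [[303.39417364 237.56684807]]
0.49 238 254 297 309
```

Request:
move_arm(commands=[-0.0015,0,0.003,0,0,0,0,0,0.003,0,0,0,0,0,0.003,0,0,0,0,0,0.002,0,0,0,0,0,0.002,0,0,0,0,0,0.002,0,0,0,0,0,0.002,0,0,0,0,0,0.002,0,0,0,0,0,0.002,0,0,0,0,0,0.002,0,0,0,0,0,0.002,0,0,0,0,0,0.002,0,0,0])

```text
time: 53.08
ee_pos: [0.5368, -0.1508, 0.2905]
tool_rot: [-0.0, 3.141, -0.0]
ft_force: [0.5, 0.2, 1.5]
gripper_width: 0.0005
finger_force: 1.1
```

Request:
move_arm(commands=[0,0,0.002,0,0,0,0,0,0.002,0,0,0,0,0,0.002,0,0,0,0,0,0.001,0,0,0,0,0,0.001,0,0,0,0,0,0.001,0,0,0,0,0,0.001,0,0,0,0,0,0.001,0,0,0,0,0,0.001,0,0,0,0,0,0,0,0,0])

```text
time: 53.92
ee_pos: [0.5366, -0.1507, 0.2783]
tool_rot: [0.0, -3.141, -0.0]
ft_force: [0.2, 0.7, 1.9]
gripper_width: 0.001
finger_force: 1.1
```

Request:
move_arm(commands=[0,0,0.001,0,0,0,0,0,0.001,0,0,0,0,0,0.001,0,0,0,0,0,0.001,0,0,0,0,0,0.001,0,0,0,0,0,0.001,0,0,0,0,0,0.0007,0,0,0,0,0,0,0,0,0,0,0,0,0,0,0])

```text
time: 54.67
ee_pos: [0.5367, -0.1507, 0.2717]
tool_rot: [0.0, -3.141, -0.0]
ft_force: [0.7, -0.1, 3.5]
gripper_width: 0.0002
finger_force: 1.3
```

Request:
move_arm(commands=[0,0,-0.005,0,0,0,0,0,-0.01,0,0,0,0,0,-0.02,0,0,0,0,0,-0.03,0,0,0,0,0,-0.03,0,0,0,0,0,0,0,0,0])

```text
time: 55.17
ee_pos: [0.5383, -0.1514, 0.3743]
tool_rot: [-0.001, 3.132, -0.006]
ft_force: [1.0, -0.7, 2.0]
gripper_width: 0.0003
finger_force: 0.0
```

```bash
python3 - <<'E'
from h import *
print(tool()[1].round(4))
im=snap("scene"); P=cams.camera_params("scene"); cv2.imwrite("pics/s8.png",im[:,:,::-1])
for z in(.097,.123): print(z,px(P,[[.5357,-.1502,z]]))
for q in cams.masks_of("fresh_1_mid","scene"):
    rr,cc=np.nonzero(q["pixels"]); print(round(q["confidence"],2),rr.min(),rr.max(),cc.min(),cc.max())
g=im.min(2)[225:270,303]; print(g)
E
```

```text
[ 0.5383 -0.1514  0.3743]
0.097 [[302.95354589 245.89330228]]
0.123 [[303.39417364 237.56684807]]
0.52 243 254 297 309
[ 46  55  55  57  44  54  79 114 138 137 136 136 129 124 116 121 119 132
 140 138 144 164 175 178 176 167 152 149 149 134 102  78  80  79  78  66
  64  65  64  63  67  73  77  80  85]
```

Request:
move_arm(commands=[-0.0002,0.037,0,0,0,0,-0.0002,0.037,0,0,0,0,-0.0002,0.037,0,0,0,0,-0.0002,0.037,0,0,0,0,-0.0002,0.037,0,0,0,0,-0.0002,0.037,0,0,0,0,-0.0002,0.037,0,0,0,0,-0.0002,0.037,0,0,0,0,-0.0002,0.037,0,0,0,0,-0.0002,0.037,0,0,0,0,0,0,0,0,0,0,0,0,0,0,0,0], jaw=0.5)

```text
time: 56.27
ee_pos: [0.5376, 0.221, 0.365]
tool_rot: [0.006, -3.138, 0.002]
ft_force: [0.5, 0.2, 0.6]
gripper_width: 0.0434
finger_force: 0.0
```

```bash
python3 - <<'E'
from h import *
print(tool()[1].round(4))
im=snap("scene")
for q in cams.masks_of("fresh_1_mid","scene"):
    rr,cc=np.nonzero(q["pixels"]); print(round(q["confidence"],2),rr.min(),rr.max(),cc.min(),cc.max())
print(im.min(2)[225:270,303])
s=cv2.imread("pics/scene0.png").min(2)[225:270,303]; print(s)
E
```

```text
[0.5376 0.221  0.365 ]
0.55 243 253 297 308
[ 43  53  54  51  50  46  75 118 136 134 134 129 130 130 128 126 162 224
 249 249 247 246 247 248 249 227 170 144 140 136 130 127 130 129 125 127
 128 130 130 131 127 131 129 129 127]
[ 43  50  47  47  40  45  71 113 126 128 125 122 121 121 120 115 131 212
 245 241 240 239 240 242 242 223 170 132 133 133 124 127 126 122 122 119
 120 125 124 123 125 124 127 121 125]
```

Well a's profile matches the start, so it is latched. Next I'll pick F2.

Request:
move_arm(commands=[-0.0012,-0.001,0.04,0,0,0,0,0,0.04,0,0,0,0,0,0.025,0,0,0,0,0,0,0,0,0,0,0,0,0,0,0,0,0,0,0,0,0])

```text
time: 56.87
ee_pos: [0.5408, 0.2174, 0.2636]
tool_rot: [0.002, 3.14, 0.001]
ft_force: [0.7, -0.3, 0.6]
gripper_width: 0.0432
finger_force: 0.0
```

Request:
move_arm(commands=[0.001,0.0015,0.01,0,0,0,0,0,0.01,0,0,0,0,0,0.01,0,0,0,0,0,0.01,0,0,0,0,0,0.007,0,0,0,0,0,0,0,0,0,0,0,0,0,0,0])

```text
time: 57.45
ee_pos: [0.5384, 0.2197, 0.2139]
tool_rot: [0.001, -3.14, 0.001]
ft_force: [-0.3, -0.4, 0.1]
gripper_width: 0.0438
finger_force: 0.0
```

Request:
move_arm(commands=[0,0,0,0,0,0,0,0,0,0,0,0,0,0,0,0,0,0,0,0,0,0,0,0,0,0,0,0,0,0,0,0,0,0,0,0,0,0,0,0,0,0,0,0,0,0,0,0], jaw=0)

```text
time: 58.12
ee_pos: [0.5391, 0.2199, 0.2153]
tool_rot: [-0.0, 3.141, 0.001]
ft_force: [0.3, 1.3, 3.1]
gripper_width: 0.0273
finger_force: 19.9
```

Request:
move_arm(commands=[0,0,-0.02,0,0,0,0,0,-0.035,0,0,0,0,0,-0.035,0,0,0,0,0,-0.035,0,0,0,0,0,-0.035,0,0,0,0,0,0,0,0,0])

```text
time: 58.62
ee_pos: [0.5407, 0.2203, 0.3835]
tool_rot: [-0.001, 3.129, 0.005]
ft_force: [1.8, -0.0, 0.4]
gripper_width: 0.027
finger_force: 19.9
```

Request:
move_arm(commands=[0.0012,-0.0358,0,0,0,0,0.0012,-0.0358,0,0,0,0,0.0012,-0.0358,0,0,0,0,0.0012,-0.0358,0,0,0,0,0.0012,-0.0358,0,0,0,0,0.0012,-0.0358,0,0,0,0,0.0012,-0.0358,0,0,0,0,0.0012,-0.0358,0,0,0,0,0.0012,-0.0358,0,0,0,0,0.0012,-0.0358,0,0,0,0,0.0012,-0.0358,0,0,0,0,0.0012,-0.0358,0,0,0,0])

```text
time: 59.62
ee_pos: [0.5239, -0.2116, 0.3743]
tool_rot: [0.0, -3.141, -0.0]
ft_force: [-0.0, 0.1, 0.4]
gripper_width: 0.0273
finger_force: 19.9
```

Request:
move_arm(commands=[0.0012,-0.0358,0,0,0,0,0,0,0.025,0,0,0,0,0,0.025,0,0,0,0,0,0,0,0,0,0,0,0,0,0,0,0,0,0,0,0,0])

```text
time: 60.12
ee_pos: [0.5236, -0.2455, 0.3256]
tool_rot: [-0.001, 3.141, -0.0]
ft_force: [0.3, -0.5, -0.4]
gripper_width: 0.0272
finger_force: 19.9
```

Request:
move_arm(commands=[0,-0.0005,0.006,0,0,0,0,0,0.004,0,0,0,0,0,0.003,0,0,0,0,0,0.003,0,0,0,0,0,0.003,0,0,0,0,0,0.003,0,0,0,0,0,0.003,0,0,0,0,0,0,0,0,0,0,0,0,0,0,0])

```text
time: 60.87
ee_pos: [0.5232, -0.2462, 0.2996]
tool_rot: [0.0, -3.141, -0.0]
ft_force: [0.4, -0.2, -0.8]
gripper_width: 0.027
finger_force: 19.9
```

Inside without contact, so I'll go on down to the carriage (TCP about 0.2765), release, rise and close.

Request:
move_arm(commands=[0,0,0.003,0,0,0,0,0,0.003,0,0,0,0,0,0.003,0,0,0,0,0,0.003,0,0,0,0,0,0.003,0,0,0,0,0,0.003,0,0,0,0,0,0.003,0,0,0,0,0,0.0015,0,0,0,0,0,0,0,0,0,0,0,0,0,0,0])

```text
time: 61.7
ee_pos: [0.5233, -0.2462, 0.2772]
tool_rot: [0.0, -3.141, -0.0]
ft_force: [-0.3, 0.4, -0.8]
gripper_width: 0.0276
finger_force: 19.9
```

Request:
move_arm(commands=[0,0,0,0,0,0,0,0,0,0,0,0,0,0,0,0,0,0,0,0,0,0,0,0,0,0,0,0,0,0,0,0,0,0,0,0], jaw=0.5)

```text
time: 62.2
ee_pos: [0.5234, -0.2461, 0.2774]
tool_rot: [-0.001, 3.141, -0.0]
ft_force: [0.6, -0.3, 0.3]
gripper_width: 0.0432
finger_force: 0.0
```

Request:
move_arm(commands=[0,0,-0.01,0,0,0,0,0,-0.03,0,0,0,0,0,-0.04,0,0,0])

```text
time: 62.45
ee_pos: [0.5221, -0.2454, 0.355]
tool_rot: [0.0, -3.135, -0.007]
ft_force: [-0.2, 0.3, 0.2]
gripper_width: 0.0435
finger_force: 0.0
```

Request:
move_arm(commands=[0,0,0,0,0,0,0,0,0,0,0,0,0,0,0,0,0,0,0,0,0,0,0,0,0,0,0,0,0,0,0,0,0,0,0,0,0,0,0,0,0,0,0,0,0,0,0,0,0,0,0,0,0,0,0,0,0.02,0,0,0,0,0,0.02,0,0,0,0,0,0,0,0,0], jaw=0)

```text
time: 63.45
ee_pos: [0.522, -0.2453, 0.3132]
tool_rot: [0.0, -3.136, -0.006]
ft_force: [-1.3, 1.2, -0.7]
gripper_width: 0.0005
finger_force: 0.0
```

Request:
move_arm(commands=[-0.0015,0,0.003,0,0,0,0,0,0.003,0,0,0,0,0,0.003,0,0,0,0,0,0.002,0,0,0,0,0,0.002,0,0,0,0,0,0.002,0,0,0,0,0,0.002,0,0,0,0,0,0.002,0,0,0,0,0,0.002,0,0,0,0,0,0.002,0,0,0,0,0,0.002,0,0,0,0,0,0.002,0,0,0])

```text
time: 64.45
ee_pos: [0.5249, -0.2462, 0.2903]
tool_rot: [-0.0, 3.141, -0.0]
ft_force: [0.8, 0.5, 2.5]
gripper_width: 0.0006
finger_force: 1.2
```

Request:
move_arm(commands=[0,0,0.002,0,0,0,0,0,0.002,0,0,0,0,0,0.002,0,0,0,0,0,0.001,0,0,0,0,0,0.001,0,0,0,0,0,0.001,0,0,0,0,0,0.001,0,0,0,0,0,0.001,0,0,0,0,0,0.001,0,0,0,0,0,0,0,0,0])

```text
time: 65.28
ee_pos: [0.525, -0.2464, 0.2785]
tool_rot: [-0.0, 3.141, -0.001]
ft_force: [1.2, -1.6, 4.2]
gripper_width: 0.0003
finger_force: 2.2
```

Request:
move_arm(commands=[0,0,0.001,0,0,0,0,0,0.001,0,0,0,0,0,0.001,0,0,0,0,0,0.001,0,0,0,0,0,0.001,0,0,0,0,0,0.001,0,0,0,0,0,0.0007,0,0,0,0,0,0,0,0,0,0,0,0,0,0,0])

```text
time: 66.03
ee_pos: [0.5249, -0.2462, 0.2717]
tool_rot: [-0.0, 3.141, -0.001]
ft_force: [1.9, -2.4, 4.4]
gripper_width: 0.0003
finger_force: 2.4
```

Request:
move_arm(commands=[0,0,-0.005,0,0,0,0,0,-0.01,0,0,0,0,0,-0.02,0,0,0,0,0,-0.03,0,0,0,0,0,-0.03,0,0,0,0.02,0.036,0,0,0,0,0.02,0.036,0,0,0,0,0.02,0.036,0,0,0,0,0.01,0.036,0,0,0,0,0,0.036,0,0,0,0,0,0.036,0,0,0,0,0,0,0,0,0,0])

```text
time: 67.03
ee_pos: [0.4534, -0.025, 0.3664]
tool_rot: [0.008, -3.139, -0.006]
ft_force: [-0.0, 0.8, 0.3]
gripper_width: 0.0005
finger_force: 0.0
```

```bash
python3 - <<'E'
from h import *
print(tool()[1].round(4))
im=snap("scene","end.png"); a=cv2.imread("pics/scene0.png").min(2); g=im.min(2)
for c in(303,333): print(g[235:285:2,c]); print(a[235:285:2,c])
for q in cams.masks_of("cell_a_mid","scene"):
    rr,cc=np.nonzero(q["pixels"]); print(round(q["confidence"],2),rr.min(),rr.max(),cc.min(),cc.max())
snap("top")
for n in("slim_mid","stout_mid","reagent_bottle","beaker","dropper_bottle","lab_timer"):
    for q in cams.place_of(n,"top")[:2]: print(n,round(q["confidence"],2),onz("top",q["centre"],.031 if "mid" in n else 0).round(3))
E
```

```text
[ 0.4534 -0.025   0.3664]
[130 129 131 161 252 248 248 251 171 144 134 130 131 130 131 131 133 135
 131 132 127 131 129  79 211]
[125 121 120 131 245 240 240 242 170 133 124 126 122 120 124 125 127 125
 121 122 121 121 121  76 205]
[118  29  46  55  54  52  55  90 129 130 131 129 129 129 129 125 235 249
 248 248 253 176 141 131 130]
[114  32  46  53  47  47  42  78 126 124 125 122 123 118 121 119 227 240
 240 240 242 157 136 125 123]
0.5 196 211 149 159
slim_mid 0.61 [0.532 0.355 0.031]
stout_mid 0.57 [0.537 0.291 0.031]
reagent_bottle 0.95 [ 0.709 -0.088  0.   ]
reagent_bottle 0.51 [ 0.537 -0.21   0.   ]
beaker 0.88 [ 0.704 -0.021  0.   ]
beaker 0.33 [0.418 0.291 0.   ]
dropper_bottle 0.54 [ 0.683 -0.217  0.   ]
lab_timer 0.74 [ 0.678 -0.357  0.   ]
```

```bash
python3 -c "
from h import *
print(manip.hand_in())"
```

```text
the job is handed in; nothing more can be done
None
```

The job is handed in, with no verdict returned: the three finished cells (the rightmost well was empty) were tipped in order and seen in the stand, both fresh cells look latched in wells a and c, and the bystanders show no real movement.

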